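Put up the tiered hanging caddy rack

ROBOT

A 6-joint arm with a two-finger parallel gripper is mounted at the origin on the work surface. World frame = base frame: x ahead of the robot, y to its left, z up, the work surface at z = 0. Lengths are in m, angles in rad, forces in N, time in s.
With the tool pointing down it reaches from about 0.3 to 0.875 m from the base axis. Payload 6.4 kg.
Tool frame: the origin (TCP) lies between the finger pads; the fingertips stand 22 mm ahead of it and the grasp point (between the pads) lies 3 mm ahead of it; z points along the fingers, y is the line along which they close (so a half turn about z gives the same grasp; the last joint's range is limited). The gripper opens to 85 mm and grips with 20 to 120 N. Pads are 22 mm wide; open, the fingers measure 114 mm over their backs; the gripper's body (76 mm by 85 mm) begins 54 mm behind the grasp point. The pads swing forward as they close: fully open they stand 13 mm farther back than shut.
Start: joints at [1.054, 0.181, 1.607, -0, 1.354, -0.206], TCP at [0.176, 0.547, 0.253] pointing down, gripper open.
Joint ranges: [-2.99, 2.99], [-0.89, 2.07], [0.3, 2.58], [-1.14, 4.28], [0, 2.63], [-3.12, 3.12]. Speed limits (rad/s): [2.57, 2.57, 3.01, 3.14, 3.14, 3.14].

INTERFACE

Orientations are given as a unit quaternion [w, x, y, z].
In Python, from bench import ctrl, imaging, workorder gives the robot as it stands.
- The arm moves only by the shell command python3 -m pendant 'ROWS' [OPENING]. ROWS is JSON, a list of rows, each a list of 4 numbers: the shift along the tool's x, y, z in cm, then the turn about the tool's z in degrees. In form: [[dx, dy, dz, roll], ...]. A call has 1 to 12 rows; each row is the pose to reach, as a shift and turn from the pose commanded when the call began, along the tool's axes at that moment; what a row does not reach only later rows make up. A row lasts 1/12 s, in which the tool goes at most 41.7 mm and 7.16 degrees, less where a joint would pass 70% of its speed; a pose out of reach is approached as far as the arm can. A call with a gripper value outside its range is refused whole. OPENING is the opening, from 0 (shut) to 1 (fully open), set as the call begins (- or left out, the last holds). The fingers move at their own pace and stop on an object; the grip force is fixed at half the most. Time passes only in rows, so rows that repeat a pose let the fingers close. It gives the time, the measured TCP pose, the force, the opening and the grip force at its end, in the units of the state.
- ctrl.get_obs(): the state, without advancing time (a new reading comes with each control period).
- imaging.camera(name): name is "scene" or "top"; returns the picture (420x560x3 uint8, red, green, blue); there is no depth.
- imaging.camera_info(name): a dict with "K" (3x3 intrinsics, pixels), "T" (4x4, takes a point from camera to world coordinates). Camera axes: x right, y up, looking along -z (the intrinsics and any distortion apply to the point x, -y, -z); pixel columns grow to the right and rows downward; lengths in m; the calibration is good to about 2 mm. A picture is of the moment at which its call begins. camera_info takes no time and is no camera call.
- workorder.hand_in(): hands the job in; it is judged then, once.
The state is a dict: "time_s": time; "q": joint angles; "dq": joint speeds; "joint_efforts": joint torques, N m; "eef_pos": TCP position; "eef_rot": TCP orientation; "wrist_force": force on the tool from outside, world axes, zero at the start; "torque": the same for the moment, N m; "opening": opening from 0.0 (shut) to 1.0 (fully open); "grasp_force": force on a finger pad.
Only numpy, scipy, OpenCV 4.12 (cv2) and the standard library are available. Lean on these libraries where they do the work, as an engineer would, in place of code of your own. Each camera call takes 0.05 s, during which the arm holds its last target. There are 200 camera calls.

TASK

Put up the hanging rack on the counter: first plug the rail fully down into the socket on top of the stand, with its cross bar to the front (the robot's side), and hang every hanger that is there on the bar by its hook. Hang every caddy that is there by its hook from the lower loop of a hanger, one caddy to a hanger, so that all hang free, upright and still, and leave the mixing bowl and the egg cup alone.

Things in the scene. Friction and masses are not known exactly. Their poses are not given: they have to be found in the camera images.
- stand: Fixed stand: steel foot 120 x 120 x 12 mm, round post 32 mm thick, and on top a pine socket block 64 x 64 mm, its upper face 265 mm above the counter. Origin on the counter under the post axis. Its front (-x) side faces the robot within 0.3 rad.
- socket (a point): Centre of the mouth of the square socket hole in the stand's upper face, 265 mm up; the hole is 27 x 27 mm (sides along the stand's x and y), 48 mm deep, so the rail sits with a little play and may sag up to 0.1 rad. Axes as the stand.
- park: Fixed pine parking block 90 x 90 x 52 mm with a 27 mm square hole 47 mm deep, in which the rail stands at the start, turned a quarter turn (its bar towards -y). Origin at its underside centre.
- rail: Plug-in rail, loose, 0.5 kg. Origin: centre of the underside of its square steel shank, 24 x 24 mm, 45 mm long (lowest 5 mm only 18 x 18). Shoulder plate 56 x 56 mm at z = 45 mm rests on the socket block when fully in. On top a pine grip block 36 x 36 mm, z = 62 to 104 mm: grip it across x at z = 84 mm. Bar on the -x side: in use rail x lies along stand x.
- rail_bar (a point): Middle of the top of the rail's round cross bar (10 mm thick, 250 mm long along y): rail frame x = -85, y = 0, z = 63 mm; axes as the rail. Two arms 12 mm wide at y = -48 and +48 mm, z = 53 to 63 mm, join it from behind (+x) to a crosspiece 108 mm long on the axis. Room for hangers at y = -95, 0 and +95 mm, clear of the arms.
- rack: Fixed pine rack 175 x 115 x 35 mm with three slots (9 x 74 mm, 25 mm deep) lying along its y at x = -56, 0, +56 mm. Hangers stand upright in them (slightly loose) with their axes within a few degrees of the rack's axes. Origin at its underside centre.
- hanger1: Hanger 1 of up to 3 alike (may be absent), loose, 0.12 kg, 146 mm tall; origin mid underside, z up. Rectangular steel loop below (plane x = 0, 68 mm wide along y), a 4 mm plate at z = 58 to 62 mm stepping to x = -15, a strip 30 mm wide rising at x = -13, a hook open downward, and on top a pine grip block 24 x 24 mm, z = 112 to 146 mm: grip it across y at z = 134 mm.
- hanger1_hook (a point): Hanger 1: middle of the underside of its hook (0, 0, 108 mm), which rests on the rail's bar; axes as the hanger. Hook 30 mm wide in y: strip in front at x = -13 mm, tip behind at x = +13 mm reaching 16 mm below this point, gap 22 mm; inside it a right-angled V roof (apex here) centres the bar, so at rest this point is 2 mm above the bar. The strip is free for 46 mm below this point.
- hanger1_loop (a point): Hanger 1: middle of the top of its loop's bottom bar (0, 0, 8 mm; bar round, 8 mm, along y), where a caddy's hook goes in from the front (-x); axes as the hanger. Opening 56 mm wide (y), free from here to 50 mm above.
- hanger2: Hanger 2 of up to 3 alike (may be absent), loose, 0.12 kg, 146 mm tall; origin mid underside, z up. Rectangular steel loop below (plane x = 0, 68 mm wide along y), a 4 mm plate at z = 58 to 62 mm stepping to x = -15, a strip 30 mm wide rising at x = -13, a hook open downward, and on top a pine grip block 24 x 24 mm, z = 112 to 146 mm: grip it across y at z = 134 mm.
- hanger2_hook (a point): Hanger 2: middle of the underside of its hook (0, 0, 108 mm), which rests on the rail's bar; axes as the hanger. Hook 30 mm wide in y: strip in front at x = -13 mm, tip behind at x = +13 mm reaching 16 mm below this point, gap 22 mm; inside it a right-angled V roof (apex here) centres the bar, so at rest this point is 2 mm above the bar. The strip is free for 46 mm below this point.
- hanger2_loop (a point): Hanger 2: middle of the top of its loop's bottom bar (0, 0, 8 mm; bar round, 8 mm, along y), where a caddy's hook goes in from the front (-x); axes as the hanger. Opening 56 mm wide (y), free from here to 50 mm above.
- hanger3: Hanger 3 of up to 3 alike (may be absent), loose, 0.12 kg, 146 mm tall; origin mid underside, z up. Rectangular steel loop below (plane x = 0, 68 mm wide along y), a 4 mm plate at z = 58 to 62 mm stepping to x = -15, a strip 30 mm wide rising at x = -13, a hook open downward, and on top a pine grip block 24 x 24 mm, z = 112 to 146 mm: grip it across y at z = 134 mm.
- hanger3_hook (a point): Hanger 3: middle of the underside of its hook (0, 0, 108 mm), which rests on the rail's bar; axes as the hanger. Hook 30 mm wide in y: strip in front at x = -13 mm, tip behind at x = +13 mm reaching 16 mm below this point, gap 22 mm; inside it a right-angled V roof (apex here) centres the bar, so at rest this point is 2 mm above the bar. The strip is free for 46 mm below this point.
- hanger3_loop (a point): Hanger 3: middle of the top of its loop's bottom bar (0, 0, 8 mm; bar round, 8 mm, along y), where a caddy's hook goes in from the front (-x); axes as the hanger. Opening 56 mm wide (y), free from here to 50 mm above.
- caddy1: Caddy 1 of up to 2 alike (may be absent), loose, 0.14 to 0.28 kg, 122 mm tall, stands on the counter; origin at its underside under the hook, z up. Open steel tray x = -34 to 42 mm, 70 wide, 45 high. Wooden handle 14 mm wide (y), z = 27 to 45 mm, sticks out to -x from x = -34 to -112: grip it from above across y at x = -90, z = 40 mm, clear of the hanger above. Hung, it is almost level.
- caddy1_hook (a point): Caddy 1: middle of the underside of its hook (0, 0, 118 mm), which rests on a hanger's loop bar; axes as the caddy. Hook 30 mm wide in y: strip in front at x = -13 mm, tip behind at x = +13 mm reaching 16 mm below this point, gap 22 mm; V roof inside (apex here) centres the bar, so at rest this point is 2 mm above it; 4 mm thick above. Cross plate 70 mm wide 46 mm below this point.
- caddy2: Caddy 2 of up to 2 alike (may be absent), loose, 0.14 to 0.28 kg, 122 mm tall, stands on the counter; origin at its underside under the hook, z up. Open steel tray x = -34 to 42 mm, 70 wide, 45 high. Wooden handle 14 mm wide (y), z = 27 to 45 mm, sticks out to -x from x = -34 to -112: grip it from above across y at x = -90, z = 40 mm, clear of the hanger above. Hung, it is almost level.
- caddy2_hook (a point): Caddy 2: middle of the underside of its hook (0, 0, 118 mm), which rests on a hanger's loop bar; axes as the caddy. Hook 30 mm wide in y: strip in front at x = -13 mm, tip behind at x = +13 mm reaching 16 mm below this point, gap 22 mm; V roof inside (apex here) centres the bar, so at rest this point is 2 mm above it; 4 mm thick above. Cross plate 70 mm wide 46 mm below this point.
- bowl: Bystander: steel mixing bowl, 170 mm across, 70 mm high; origin at its underside. Leave alone.
- eggcup: Bystander: ceramic egg cup, 48 mm across, 62 mm high; origin at its underside. Leave alone.
Not all that is in view belongs to the job. Leave any red look-alike of the caddy1 alone. What is shaped like the caddy2 but green is not meant.

How it is judged:
On the way:
1. the rail is plugged fully into the stand's socket, bar to the front (z of rail in the frame of socket between -0.06 and -0.036 m and horizontal distance between rail and socket below 0.01 m and angle between rail's own z axis and vertical below 0.14 rad and angle between the x axis of rail and the x axis of stand, either way round below 0.2 rad and x of rail_bar in the frame of stand between -0.11 and -0.06 m), for 0.2 s.
At the end, for the whole second after the job is handed in: Rail seated, bar to the front (10 mm off axis, 36+ mm deep, tilt 0.14, turn 0.2 rad); every hanger hooked on the bar, every caddy hooked on a hanger's loop bar (hook point within 14 mm across, 10 mm in height, 30 mm along the loop); all tilted under 0.3 rad, slower than 0.05 m/s (all of step 1 and x of hanger1_hook in the frame of rail_bar between -0.014 and 0.014 m and y of hanger1_hook in the frame of rail_bar between -0.125 and 0.125 m and z of hanger1_hook in the frame of rail_bar between -0.006 and 0.01 m and angle between each of hanger1, hanger2, hanger3, caddy1, caddy2's own z axis and vertical below 0.3 rad and linear speed of each of hanger1, hanger2, hanger3, caddy1, caddy2 below 0.05 m/s and x of hanger2_hook in the frame of rail_bar between -0.014 and 0.014 m and y of hanger2_hook in the frame of rail_bar between -0.125 and 0.125 m and z of hanger2_hook in the frame of rail_bar between -0.006 and 0.01 m and x of hanger3_hook in the frame of rail_bar between -0.014 and 0.014 m and y of hanger3_hook in the frame of rail_bar between -0.125 and 0.125 m and z of hanger3_hook in the frame of rail_bar between -0.006 and 0.01 m and ((x of caddy1_hook in the frame of hanger1_loop between -0.014 and 0.014 m and y of caddy1_hook in the frame of hanger1_loop between -0.03 and 0.03 m and z of caddy1_hook in the frame of hanger1_loop between -0.006 and 0.01 m and contact force between caddy1 and hanger1 above 0.3 N) or (x of caddy1_hook in the frame of hanger2_loop between -0.014 and 0.014 m and y of caddy1_hook in the frame of hanger2_loop between -0.03 and 0.03 m and z of caddy1_hook in the frame of hanger2_loop between -0.006 and 0.01 m and contact force between caddy1 and hanger2 above 0.3 N) or (x of caddy1_hook in the frame of hanger3_loop between -0.014 and 0.014 m and y of caddy1_hook in the frame of hanger3_loop between -0.03 and 0.03 m and z of caddy1_hook in the frame of hanger3_loop between -0.006 and 0.01 m and contact force between caddy1 and hanger3 above 0.3 N)) and ((x of caddy2_hook in the frame of hanger1_loop between -0.014 and 0.014 m and y of caddy2_hook in the frame of hanger1_loop between -0.03 and 0.03 m and z of caddy2_hook in the frame of hanger1_loop between -0.006 and 0.01 m and contact force between caddy2 and hanger1 above 0.3 N) or (x of caddy2_hook in the frame of hanger2_loop between -0.014 and 0.014 m and y of caddy2_hook in the frame of hanger2_loop between -0.03 and 0.03 m and z of caddy2_hook in the frame of hanger2_loop between -0.006 and 0.01 m and contact force between caddy2 and hanger2 above 0.3 N) or (x of caddy2_hook in the frame of hanger3_loop between -0.014 and 0.014 m and y of caddy2_hook in the frame of hanger3_loop between -0.03 and 0.03 m and z of caddy2_hook in the frame of hanger3_loop between -0.006 and 0.01 m and contact force between caddy2 and hanger3 above 0.3 N))); the robot touches nothing.
It fails at once if the mixing bowl was pushed away or tipped over (distance of bowl from where it was at the start of the episode above 0.03 m or angle between bowl's own z axis and vertical above 0.5 rad).
It fails at once if the egg cup was pushed away or tipped over (distance of eggcup from where it was at the start of the episode above 0.03 m or angle between eggcup's own z axis and vertical above 0.5 rad).
Of hanger1, hanger2, hanger3 only 2 to 3 are there at a start; the rules pass over those that are not, and their reading is None.
Of caddy1, caddy2 only 1 to 2 are there at a start; the rules pass over those that are not, and their reading is None.
At some moment in a run one of caddy1, caddy2 may be knocked a few centimetres aside while the robot is not near it.
It also fails if it takes over 208 s, if anything falls off the work surface, if the arm or the gripper's body presses on something with over 40 N, if the wrist force passes 120 N, or if a joint passes its speed limit or range.

## Working session

There is one attempt and no reset: what is moved stays moved. The work goes in short steps, Python scripts to look and compute and a shell command to move; the robot and the scene stay as the last step left them, time stands still between calls to the robot, and variables do not carry over. Pictures are saved under pics/ and viewed, at most 14 in all, crops included, and the job is handed in when it is done.

```bash
ls; mkdir -p pics; python3 - <<'E'
from bench import ctrl, imaging
import cv2
for n in("scene","top"):
    im=imaging.camera(n); cv2.imwrite(f"pics/{n}0.png",im[:,:,::-1])
    i=imaging.camera_info(n); print(n,{k:(v.tolist() if hasattr(v,'tolist') else v) for k,v in i.items()})
print(ctrl.get_obs())
E
```

```text
pics
scene {'K': [[433.34182412458097, 0.0, 280.158279891073], [0.0, 433.34182412458097, 206.62274590258303], [0.0, 0.0, 1.0]], 'T': [[-0.6856473419841413, -0.5385098942520857, 0.4897905840486211, 1.078219638350784], [0.7278945485901721, -0.5141935536519151, 0.4536237598666151, 0.42740479716263957], [0.0075662780012031305, 0.6675418212931848, 0.7445338597147789, 1.0327114994829698], [0.0, 0.0, 0.0, 1.0]]}
top {'K': [[407.24978003824873, 0.0, 278.2669638070066], [0.0, 407.24978003824873, 207.37876023874614], [0.0, 0.0, 1.0]], 'T': [[0.011189237489162984, 0.9850347783116488, -0.171992111682287, 0.3521414912605126], [-0.9995611687041513, 0.015736245287732147, 0.02509662533161053, -0.10315576956835429], [0.027427558826880957, 0.17163582406002983, 0.9847785908091384, 1.2297113346620185], [0.0, 0.0, 0.0, 1.0]]}
{'time_s': 0.1, 'q': array([ 1.05371576e+00,  1.81448321e-01,  1.60792610e+00, -1.09968609e-06,
        1.35380111e+00, -2.06311767e-01]), 'dq': array([ 2.52651927e-05, -2.24676351e-03, -2.90756574e-03,  1.06221092e-03,
        2.57902554e-04, -2.68517137e-04]), 'joint_efforts': array([ 1.29291429e-04, -4.45885527e+01, -3.52235734e+01, -3.29239192e-04,
        4.23478283e-03,  5.34603828e-05]), 'eef_pos': array([0.17558227, 0.5470424 , 0.25247584]), 'eef_rot': array([-2.79557138e-04,  1.54759714e-01,  9.87951823e-01, -7.40420546e-04]), 'wrist_force': array([-0.55333085,  0.26291242,  0.31416678]), 'torque': array([-0.00683149,  0.05257903, -0.00333804]), 'grasp_force': 0.0, 'opening': 1.0019638635948414}
```

View pics/scene0.png

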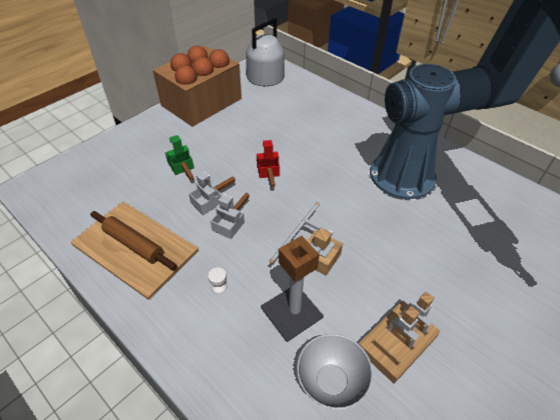

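View pics/top0.png

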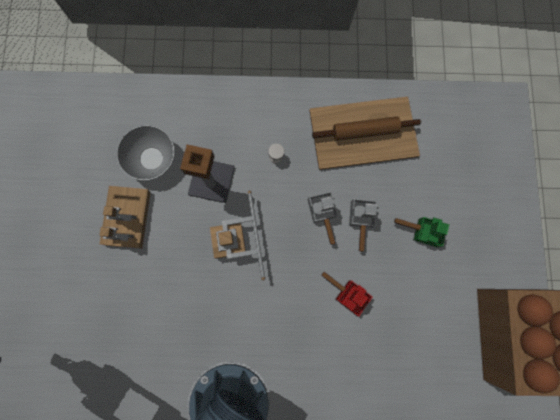

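The scene view shows the stand (socket at about 298,258), the rail in its park block (322,238), the rack with two hangers (408,315 and 425,300), two grey caddies (205,195 and 228,218), a red and a green look-alike, the bowl (333,370) and the egg cup (217,280). In the top view the caddies are at (322,208) and (364,213), red is at (355,297) and green at (432,231). The two grey ones are the ones meant, because the red and green ones are excluded by name.

```bash
cat > h.py <<'E'
import numpy as np, cv2
from bench import ctrl, imaging
from scipy.spatial.transform import Rotation as R
I={n:imaging.camera_info(n) for n in("scene","top")}
def ray(n,p):
    K=np.array(I[n]["K"]);T=np.array(I[n]["T"]);d=np.array([(p[0]-K[0,2])/K[0,0],-(p[1]-K[1,2])/K[1,1],-1.])
    return T[:3,3],T[:3,:3]@d
def plane(n,p,z):
    o,d=ray(n,p);return o+d*(z-o[2])/d[2]
def tri(ps,pt):
    o,d=ray("scene",ps);a,b=ray("top",pt);s,t=np.linalg.lstsq(np.c_[d,-b],a-o,rcond=None)[0]
    return (o+s*d+a+t*b)/2, np.linalg.norm(o+s*d-a-t*b)
def proj(n,P):
    K=np.array(I[n]["K"]);T=np.array(I[n]["T"]);c=T[:3,:3].T@(np.asarray(P,float)-T[:3,3])
    return np.array([K[0,0]*c[0]/-c[2]+K[0,2],K[1,1]*-c[1]/-c[2]+K[1,2]])
def pose():
    o=ctrl.get_obs();w,x,y,z=o["eef_rot"];return np.array(o["eef_pos"]),R.from_quat([x,y,z,w]).as_matrix(),o
def go(target,yaw=None):
    """shift in tool axes (cm) to a world TCP target; roll (deg) so that tool y lies along world angle yaw (deg, mod 180)"""
    p,M,o=pose();s=M.T@(np.array(target)-p)*100
    out=dict(shift=s.round(2),pos=p.round(4))
    a=np.degrees(np.arctan2(M[1,1],M[0,1]));out["yaw"]=round(a,1)
    if yaw is not None: out["roll"]=round(-((yaw-a+90)%180-90),1)
    out["q6"]=round(np.degrees(o["q"][5]),1)
    print(out)
def crop(n,name,x0,y0,x1,y1,k):
    im=imaging.camera(n)[:,:,::-1];cv2.imwrite("pics/"+name,cv2.resize(im[y0:y1,x0:x1],None,fx=k,fy=k,interpolation=cv2.INTER_CUBIC))
E
python3 - <<'E'
from h import *
crop("top","t1.png",95,125,285,265,4.2)
crop("scene","s1.png",255,195,445,375,3.3)
crop("top","t2.png",300,185,460,285,4.9)
E
```

```text
(no output)
```

View pics/t1.png

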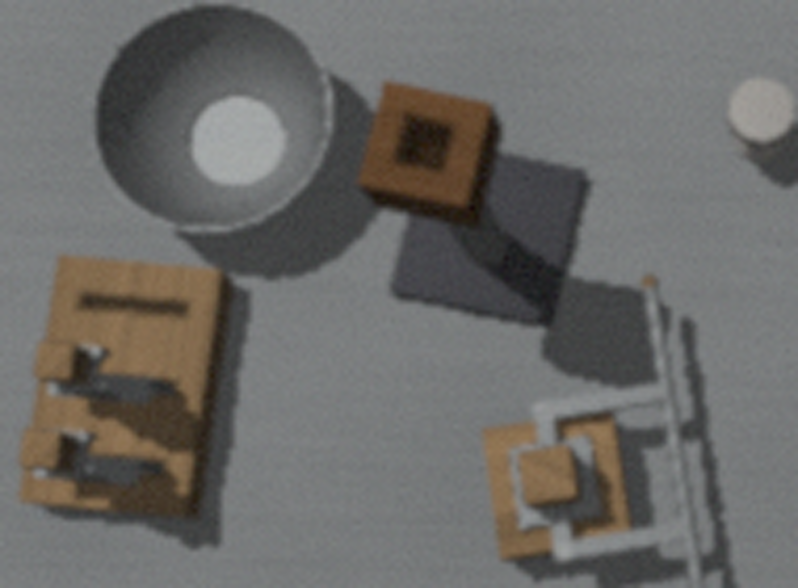

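View pics/s1.png

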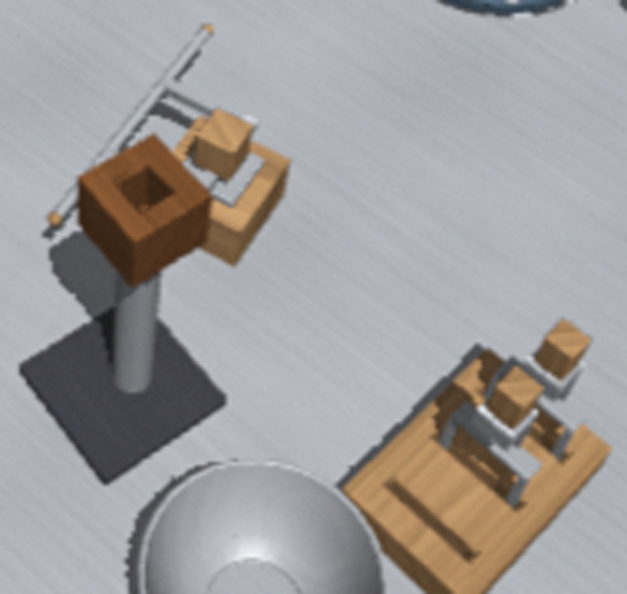

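View pics/t2.png

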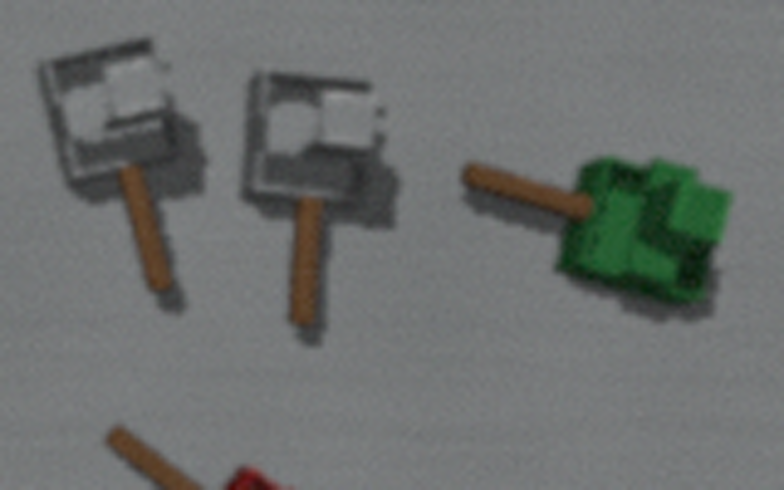

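Top crop: the socket hole centre is at (425,141), the rail grip block top at (550,474), and the hanger grips at (55,359) and (42,448). The far slot is empty. Scene crop: the hole is at (145,188), the bar ends at (207,28) and (54,219), and the hanger grips at (518,382) and (566,337). Caddy crop: the two grey trays have handles running from (127,170) to (160,285) and from (312,200) to (302,322). The green one on the right and the red one below are decoys.

```bash
python3 - <<'E'
from h import *
t=lambda x,y:(95+x/4.2-.5+.5/4.2,125+y/4.2-.5+.5/4.2)
s=lambda x,y:(255+x/3.3-.35,195+y/3.3-.35)
c=lambda x,y:(300+x/4.9-.4,185+y/4.9-.4)
print("hole",plane("top",t(425,141),.265),plane("scene",s(145,188),.265),tri(s(145,188),t(425,141)))
cs=[t(*p) for p in[(388,83),(497,103),(475,211),(360,187)]]
P=[plane("top",p,.265) for p in cs];print("block",np.mean(P,0),[np.degrees(np.arctan2(*(P[i]-P[j])[1::-1])).round(1) for i,j in[(0,3),(1,2),(0,1),(3,2)]],[np.linalg.norm(P[i]-P[i-1]).round(4) for i in range(4)])
print("railgrip",plane("top",t(550,474),.111),plane("scene",s(222,128),.111))
e1=tri(s(207,28),(263.5,277.5));e2=tri(s(54,219),t(650,280));print("bar",e1,e2)
for a,b in(((518,382),(55,359)),((566,337),(42,448))): print("hanger",plane("top",t(*b),.156),plane("scene",s(*a),.156),tri(s(*a),t(*b)))
for a,b,slot in (((85,303),(185,306),0),): 
  a=plane("top",t(*a),.035);b=plane("top",t(*b),.035);print("slot",a,b,np.degrees(np.arctan2(*(a-b)[1::-1])))
a,b,d,e=[plane("top",t(*p),.035) for p in((60,257),(223,270),(195,515),(22,500))];print("rack",(a+b+d+e)/4,np.degrees(np.arctan2(*(a-e)[1::-1])),np.degrees(np.arctan2(*(b-d)[1::-1])),np.degrees(np.arctan2(*(a-b)[1::-1])))
for a,b in(((127,170),(160,285)),((312,200),(302,322))):
  a,b=[plane("top",c(*p),.045) for p in(a,b)];u=(a-b)/np.linalg.norm(a-b);print("caddy",a,b,np.linalg.norm(a-b),np.degrees(np.arctan2(u[1],u[0])),"grip",b+u*.022)
go([0.3,0,0.3])
E
```

```text
hole [0.6393861  0.07512954 0.265     ] [0.64126123 0.0789292  0.265     ] (array([0.63983892, 0.07655174, 0.26151451]), np.float64(0.001946042281149372))
block [0.63661379 0.07207446 0.265     ] [np.float64(-11.6), np.float64(-8.8), np.float64(80.3), np.float64(78.9)] [np.float64(0.0643), np.float64(0.0649), np.float64(0.066), np.float64(0.068)]
railgrip [0.46138069 0.01204134 0.111     ] [0.46475412 0.0145689  0.111     ]
bar (array([ 0.35356641, -0.09229293,  0.0638459 ]), np.float64(0.0028974777380206523)) (array([ 0.60160528, -0.04697226,  0.06296049]), np.float64(0.0023061106706168425))
hanger [0.52517339 0.32034559 0.156     ] [0.52541634 0.32083641 0.156     ] (array([0.52518844, 0.32066843, 0.15549278]), np.float64(0.0002706931659340969))
hanger [0.46883719 0.32373079 0.156     ] [0.47230183 0.32647723 0.156     ] (array([0.46923787, 0.32577535, 0.15134947]), np.float64(0.00042646135280931686))
slot [0.58496144 0.35046335 0.035     ] [0.58397227 0.28050495 0.035     ] 89.18992550801427
rack [0.52775105 0.31803202 0.035     ] -3.9485373254335423 -2.5725876618325207 86.30292260011313
caddy [ 0.52561903 -0.27310427  0.045     ] [ 0.45667712 -0.29223317  0.045     ] 0.0715464996422982 15.507421368966368 grip [ 0.47787623 -0.28635118  0.045     ]
caddy [ 0.5090767  -0.38465008  0.045     ] [ 0.43579751 -0.37684194  0.045     ] 0.07369401216750707 -6.08210999751404 grip [ 0.45767367 -0.37917292  0.045     ]
{'shift': array([-28.56, -48.31,  -4.68]), 'pos': array([0.1757, 0.5472, 0.2529]), 'yaw': np.float64(72.2), 'q6': np.float64(-11.8)}
```

```bash
python3 -c "
from h import *
go([.4625,.0138,.20],100.3)"
```

```text
{'shift': array([-43.62, -42.02,   5.32]), 'pos': array([0.1757, 0.5472, 0.2529]), 'yaw': np.float64(72.2), 'roll': np.float64(-28.1), 'q6': np.float64(-11.8)}
```

```bash
python3 -m pendant '[[-43.6,-42,5.3,-28],[-43.6,-42,5.3,-28],[-43.6,-42,5.3,-28],[-43.6,-42,5.3,-28],[-43.6,-42,5.3,-28],[-43.6,-42,5.3,-28],[-43.6,-42,5.3,-28],[-43.6,-42,5.3,-28],[-43.6,-42,5.3,-28],[-43.6,-42,5.3,-28],[-43.6,-42,5.3,-28],[-43.6,-42,5.3,-28]]' 1; python3 -c "
from h import *
go([.4625,.0138,.096],100.3)"
```

```text
time_s: 1.25
eef_pos: [0.4063, 0.1182, 0.211]
eef_rot: [0.001, -0.089, 0.996, 0.0]
wrist_force: [1.7, 1.3, 0.5]
opening: 0.998
grasp_force: 0.0
{'shift': array([ -3.67, -11.27,  11.51]), 'pos': array([0.4063, 0.1182, 0.211 ]), 'yaw': np.float64(100.2), 'roll': np.float64(-0.1), 'q6': np.float64(-100.1)}
```

```bash
python3 -m pendant '[[-3.7,-11.3,2,0],[-3.7,-11.3,2,0],[-3.7,-11.3,2,0],[-3.7,-11.3,2,0],[-3.7,-11.3,2,0],[-3.7,-11.3,2,0]]'; python3 -c "
from h import *
go([.4625,.0138,.096],100.3)
crop('top','t3.png',190,200,290,290,6)"
```

```text
time_s: 1.75
eef_pos: [0.4618, 0.0156, 0.1906]
eef_rot: [-0.0, -0.088, 0.996, 0.0]
wrist_force: [-0.0, 0.1, -0.1]
opening: 1.002
grasp_force: 0.0
{'shift': array([-0.05, -0.19,  9.46]), 'pos': array([0.4618, 0.0156, 0.1906]), 'yaw': np.float64(100.1), 'roll': np.float64(-0.2), 'q6': np.float64(-113.0)}
```

View pics/t3.png

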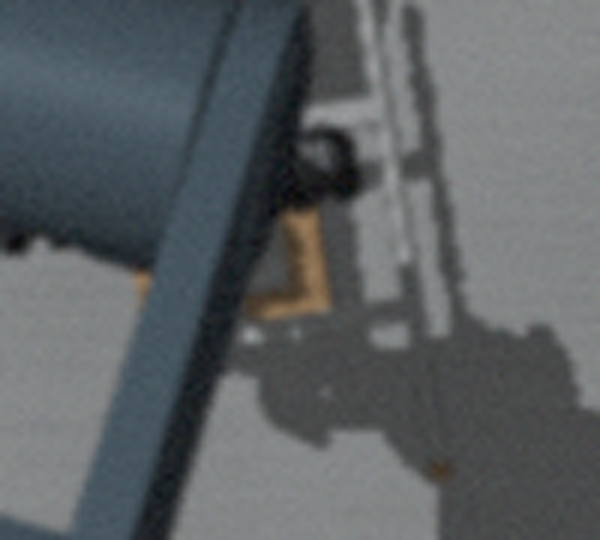

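The top crop shows the arm covering the rail grip; only the bar (380,100 to 405,260) and a corner of the park block are visible. I'll go down in steps, watching the force.

```bash
python3 -m pendant '[[-0.05,-0.2,3,0],[-0.05,-0.2,6,0],[-0.05,-0.2,7.5,0],[-0.05,-0.2,8.5,0],[-0.05,-0.2,9.3,0],[-0.05,-0.2,9.5,0],[-0.05,-0.2,9.5,0]]'; python3 -m pendant '[[0,0,0,0],[0,0,0,0],[0,0,0,0],[0,0,0,0],[0,0,0,0],[0,0,0,0],[0,0,0,0],[0,0,0,0],[0,0,0,0],[0,0,0,0],[0,0,0,0],[0,0,0,0]]' 0;python3 -c "
from h import *
go([.4625,.0138,.096],100.3)"
```

```text
time_s: 2.38
eef_pos: [0.4632, 0.014, 0.0961]
eef_rot: [0.0, -0.089, 0.996, -0.0]
wrist_force: [0.3, 0.2, 1.3]
opening: 0.997
grasp_force: 0.0
time_s: 3.38
eef_pos: [0.4634, 0.0139, 0.0966]
eef_rot: [0.0, -0.089, 0.996, 0.0]
wrist_force: [-0.9, 3.4, 4.6]
opening: 0.416
grasp_force: 59.7
{'shift': array([0.09, 0.  , 0.06]), 'pos': array([0.4634, 0.0139, 0.0966]), 'yaw': np.float64(100.2), 'roll': np.float64(-0.1), 'q6': np.float64(-113.2)}
```

```bash
python3 -m pendant '[[0,0,-1,0],[0,0,-2,0],[0,0,-3,0],[0,0,-4.5,0],[0,0,-6,0],[0,0,-8.5,0],[0,0,-12,0],[0,0,-16,0],[0,0,-20,0],[0,0,-24,0],[0,0,-28,0],[0,0,-30,0]]';python3 -m pendant '[[0,0,0,0],[0,0,0,0],[0,0,0,0]]';python3 -c "
from h import *
go([.640,.0765,.395],-10)"
```

```text
time_s: 4.38
eef_pos: [0.4634, 0.0133, 0.4023]
eef_rot: [0.004, -0.089, 0.996, -0.001]
wrist_force: [1.0, 0.1, -4.2]
opening: 0.414
grasp_force: 61.4
time_s: 4.63
eef_pos: [0.4619, 0.0137, 0.3937]
eef_rot: [-0.002, -0.089, 0.996, 0.001]
wrist_force: [-0.1, 0.1, -5.8]
opening: 0.415
grasp_force: 61.2
{'shift': array([-18.64,   3.03,  -0.19]), 'pos': array([0.4619, 0.0137, 0.3937]), 'yaw': np.float64(100.2), 'roll': np.float64(-69.8), 'q6': np.float64(-113.2)}
```

```bash
python3 -m pendant '[[-1,0.2,-0.2,7],[-2,0.4,-0.2,14],[-3.5,0.6,-0.2,21],[-5,0.8,-0.2,28],[-6.5,1,-0.2,35],[-8,1.3,-0.2,42],[-10,1.6,-0.2,49],[-12,1.9,-0.2,56],[-14,2.3,-0.2,63],[-16,2.6,-0.2,70],[-17,2.8,-0.2,77],[-18,2.9,-0.2,83]]';python3 -c "
from h import *
go([.640,.0765,.395],-10)"
```

```text
time_s: 5.63
eef_pos: [0.6348, 0.0745, 0.3933]
eef_rot: [-0.003, 0.596, 0.803, -0.002]
wrist_force: [0.4, -0.0, -4.5]
opening: 0.409
grasp_force: 61.6
{'shift': array([ 0.04,  0.56, -0.17]), 'pos': array([0.6348, 0.0745, 0.3933]), 'yaw': np.float64(16.9), 'roll': np.float64(26.9), 'q6': np.float64(-20.8)}
```

```bash
python3 -m pendant '[[0,0.3,0,7],[0,0.6,0,14],[0,0.6,0,21],[0,0.6,0,27],[0,0.6,0,27],[0,0.6,0,27],[0,0.6,0,27],[0,0.6,0,27]]';python3 -c "
from h import *
go([.640,.0765,.395],-10)
crop('scene','s2.png',215,120,345,270,4)
crop('top','t4.png',150,100,280,240,4)
a=cv2.imread('pics/s2.png');b=cv2.imread('pics/t4.png');h=max(a.shape[0],b.shape[0])
print(a.shape,b.shape)
o=np.zeros((600,800,3),np.uint8);o[:a.shape[0],:390]=a[:,:390];o[:b.shape[0],400:790]=b[:,:390];cv2.imwrite('pics/c1.png',o)"
```

```text
time_s: 6.3
eef_pos: [0.6405, 0.0757, 0.3968]
eef_rot: [-0.001, 0.764, 0.645, -0.001]
wrist_force: [0.6, -0.6, -3.9]
opening: 0.416
grasp_force: 61.7
{'shift': array([ 0.07, -0.06,  0.18]), 'pos': array([0.6405, 0.0757, 0.3968]), 'yaw': np.float64(-9.7), 'roll': np.float64(0.3), 'q6': np.float64(5.9)}
(600, 520, 3) (560, 520, 3)
```

View pics/c1.png

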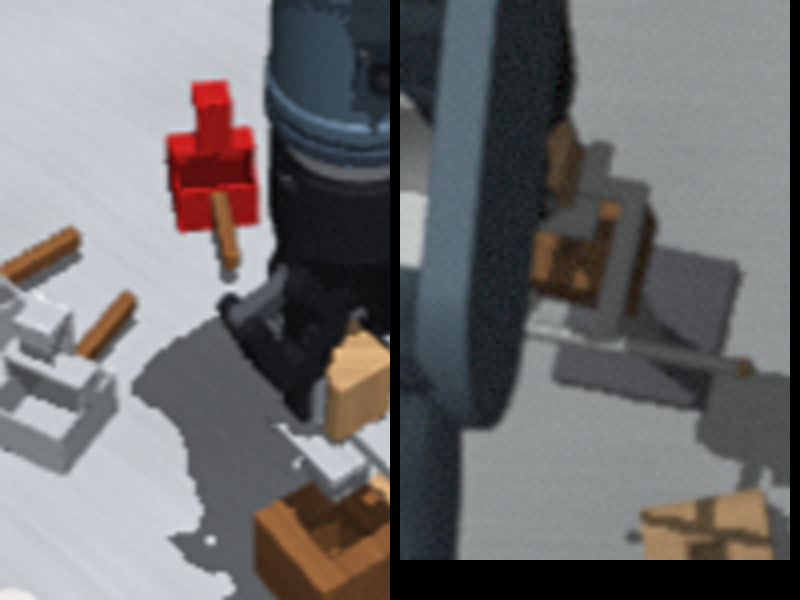

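The left panel shows the rail held over the block, cut off at the right edge. The right panel shows the bar to the front (-x), with its end at (745,368). I need the whole scene crop.

```bash
python3 -c "
from h import *
crop('scene','s3.png',270,175,350,270,6)"
```

```text
(no output)
```

View pics/s3.png

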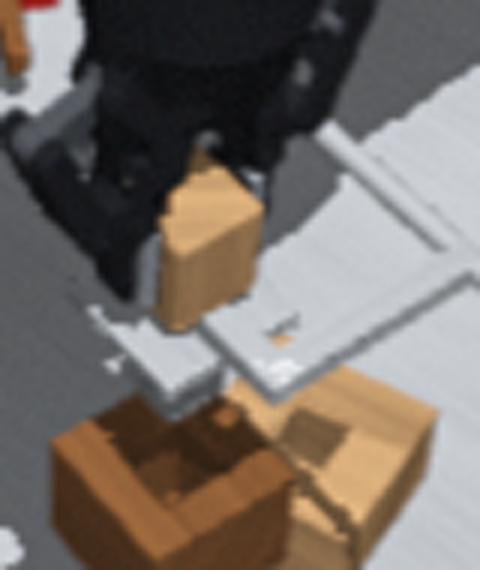

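```bash
python3 -c "
from h import *
p,M,o=pose()
def rz(a):return R.from_euler('z',a,degrees=True).as_matrix()
f=lambda P:((proj('scene',P)-[270,175]+.42)*6).round(0)
A=rz(-9.7);org=p-[0,0,.0896]
for z,h in((.045,.028),(.051,.028),(.104,.018),(.062,.018),(0.005,.012),(.0,.009)):
  print(z,[f(org+A@[sx*h,sy*h,z]) for sx,sy in((1,-1),(1,1),(-1,1),(-1,-1))])
for yaw in(-10,):
  print('block',[f(np.array([.640,.0765,0.265])+rz(yaw)@[sx*.032,sy*.032,0]) for sx,sy in((1,-1),(1,1),(-1,1),(-1,-1))])
  print('hole',[f(np.array([.640,.0765,0.265])+rz(yaw)@[sx*.0135,sy*.0135,0]) for sx,sy in((1,-1),(1,1),(-1,1),(-1,-1))])
"
```

```text
0.045 [array([ 62., 289.]), array([165., 394.]), array([295., 315.]), array([191., 215.])]
0.051 [array([ 63., 278.]), array([166., 383.]), array([296., 304.]), array([192., 204.])]
0.104 [array([107., 177.]), array([177., 245.]), array([265., 194.]), array([194., 128.])]
0.062 [array([105., 261.]), array([172., 329.]), array([256., 278.]), array([189., 213.])]
0.005 [array([126., 369.]), array([168., 413.]), array([222., 381.]), array([179., 337.])]
0.0 [array([137., 380.]), array([169., 412.]), array([209., 388.]), array([177., 356.])]
block [array([ 48., 441.]), array([156., 560.]), array([296., 472.]), array([185., 360.])]
hole [array([119., 450.]), array([165., 499.]), array([224., 463.]), array([177., 415.])]
```

Scene crop: the grip block is at (160–265, 165–330), the plate tip at about (170,410), the socket block corners at (52,440), (165,560) and (295,478), and the bar line runs from (322,130) to (442,246). The rail's bar side appears lower than predicted, so I'll quantify the sag.

```bash
python3 -c "
from h import *
p,M,o=pose();A=R.from_euler('z',-9.7,degrees=True).as_matrix()
# scene bar line -> plane through camera; intersect with top ray of the bar end
s=lambda x,y:(270+x/6-.42,175+y/6-.42)
C,d1=ray('scene',s(322,130));_,d2=ray('scene',s(442,246));n=np.cross(d1,d2)
for px in((235.8,191.6),(236.2,191.2)):
  a,b=ray('top',px);E=a+b*(n@(C-a))/(n@b);print('bar end',E, 'in rail frame (mm)',(A.T@(E-p+[0,0,.0896])*1000).round(1),'nominal -85 -125 58')
# same with another top point on bar
a,b=ray('top',(150+130/4,100+330/4));E=a+b*(n@(C-a))/(n@b);print((A.T@(E-p+[0,0,.0896])*1000).round(1))
f=lambda P:((proj('scene',P)-[270,175]+.42)*6).round(0)
for th in(0,-.05,-.1,-.15):
  B=A@R.from_euler('y',th).as_matrix();g=p-[0,0,.003]
  q=lambda v:f(g+B@(np.array(v)-[0,0,.0866]))
  print(th,'plate',q([.028,.028,.045]),q([.028,.028,.056]),'grip',[q(v) for v in([.018,.018,.062],[-.018,.018,.062],[-.018,.018,.104],[.018,.018,.104])],'bar',q([-.085,0,.058]),q([-.085,.06,.058]),'barend',proj('top',g+B@(np.array([-.085,-.125,-.0286]))).round(1))
"
```

```text
bar end [ 0.53560869 -0.03314987  0.36852612] in rail frame (mm) [ -85.2 -125.    60.4] nominal -85 -125 58
bar end [ 0.53623892 -0.034084    0.36976638] in rail frame (mm) [ -84.5 -125.8   61.7] nominal -85 -125 58
[-85.3  -6.5  52.8]
0 plate [165. 394.] [166. 374.] grip [array([172., 329.]), array([256., 278.]), array([265., 194.]), array([177., 245.])] bar [371. 166.] [489. 272.] barend [235.9 191.7]
-0.05 plate [160. 395.] [163. 373.] grip [array([169., 329.]), array([253., 282.]), array([267., 195.]), array([179., 242.])] bar [366. 176.] [484. 282.] barend [236.2 191.5]
-0.1 plate [156. 395.] [160. 373.] grip [array([166., 328.]), array([250., 285.]), array([268., 196.]), array([182., 239.])] bar [361. 186.] [479. 292.] barend [236.5 191.1]
-0.15 plate [151. 394.] [157. 371.] grip [array([164., 328.]), array([247., 288.]), array([270., 197.]), array([184., 236.])] bar [356. 196.] [473. 302.] barend [236.8 190.6]
```

```bash
python3 -c "
from h import *
go([.6405,.077,.36],-10)"; python3 -m pendant '[[0,0.05,1,0],[-0.1,0.05,2,0],[-0.1,0.05,3,0],[-0.1,0.05,3.6,0],[-0.1,0.05,4,0],[-0.1,0.05,4.4,0],[-0.1,0.05,4.7,0],[-0.1,0.05,5,0],[-0.1,0.05,5.2,0],[-0.1,0.05,5.2,0]]';python3 -c "
from h import *
go([.6405,.077,.3096],-10)"
```

```text
{'shift': array([ 0.12, -0.04,  3.77]), 'pos': array([0.6407, 0.0757, 0.3977]), 'yaw': np.float64(-9.8), 'roll': np.float64(0.2), 'q6': np.float64(6.0)}
time_s: 7.28
eef_pos: [0.6411, 0.0748, 0.3494]
eef_rot: [0.001, 0.765, 0.644, 0.001]
wrist_force: [-5.9, -0.3, 6.8]
opening: 0.412
grasp_force: 63.3
{'shift': array([ 0.21, -0.11,  3.98]), 'pos': array([0.6411, 0.0748, 0.3494]), 'yaw': np.float64(-9.8), 'roll': np.float64(0.2), 'q6': np.float64(5.9)}
```

```bash
python3 -m pendant '[[0.1,-0.05,-0.2,0],[0.2,-0.1,-0.2,0],[0.2,-0.1,0.2,0],[0.2,-0.1,0.6,0],[0.2,-0.1,1,0],[0.2,-0.1,1,0]]';python3 -c "
from h import *
go([.6405,.077,.3096],-10)"
```

```text
time_s: 7.78
eef_pos: [0.6414, 0.0766, 0.3488]
eef_rot: [0.005, 0.765, 0.644, 0.004]
wrist_force: [-18.0, -2.0, 45.7]
opening: 0.413
grasp_force: 68.4
{'shift': array([ 0.03, -0.15,  3.92]), 'pos': array([0.6414, 0.0766, 0.3488]), 'yaw': np.float64(-9.8), 'roll': np.float64(0.2), 'q6': np.float64(6.1)}
```

```bash
python3 -m pendant '[[0,0,-0.9,0],[0,-0.3,-0.9,0],[0,-0.4,-0.9,0],[0,-0.4,-0.5,0],[0,-0.4,-0.2,0],[0,-0.4,0,0],[0,-0.4,0,0]]';python3 -c "
from h import *
go([.6405,.077,.3096],-10)"
```

```text
time_s: 8.37
eef_pos: [0.6392, 0.0771, 0.3486]
eef_rot: [0.006, 0.765, 0.644, 0.006]
wrist_force: [-12.0, -2.0, 46.4]
opening: 0.409
grasp_force: 68.4
{'shift': array([0.01, 0.06, 3.9 ]), 'pos': array([0.6392, 0.0771, 0.3486]), 'yaw': np.float64(-9.8), 'roll': np.float64(0.2), 'q6': np.float64(6.2)}
```

```bash
python3 -m pendant '[[0,0,-0.5,0],[0,-0.1,-0.5,0],[0,-0.2,-0.5,0],[0,-0.3,-0.5,0],[0,-0.3,-0.5,0],[0,-0.3,-0.5,0]]';python3 -c "
from h import *
go([.6405,.077,.3096],-10);
s=imaging.camera('scene');cv2.imwrite('pics/full_s.png',s[:,:,::-1]);cv2.imwrite('pics/full_t.png',imaging.camera('top')[:,:,::-1])
a=cv2.resize(s[175:270,270:350,::-1],None,fx=6,fy=6,interpolation=cv2.INTER_CUBIC);cv2.imwrite('pics/s4.png',a)"
```

```text
time_s: 8.87
eef_pos: [0.6384, 0.0771, 0.3489]
eef_rot: [0.007, 0.765, 0.644, 0.007]
wrist_force: [5.2, -1.6, 23.7]
opening: 0.413
grasp_force: 65.7
{'shift': array([0.02, 0.13, 3.93]), 'pos': array([0.6384, 0.0771, 0.3489]), 'yaw': np.float64(-9.9), 'roll': np.float64(0.1), 'q6': np.float64(6.2)}
```

View pics/s4.png

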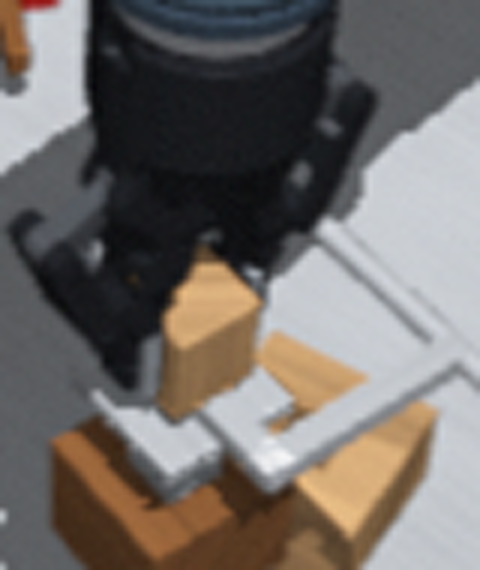

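The scene crop shows the plate front corner at about (168,470) top and (172,500) bottom, the block front corner at (162,560) and left corner (52,440), and the plate left corner at (95,393). The tip is in the mouth but not seated.

```bash
python3 -c "
from h import *
p,M,o=pose();print(o['torque'],o['wrist_force'],M.round(3).tolist())
A=R.from_euler('z',-10,degrees=True).as_matrix();f=lambda P:((proj('scene',P)-[270,175]+.42)*6).round(0)
h=np.array([.640,.0765,.265])
for dx,dy in((0,0),(.003,0),(0,.003)):
  g=h+A@[dx,dy,0]
  print(dx,dy,'block front/left',f(h+A@[.032,.032,0]),f(h+A@[.032,-.032,0]),'plate bottom/top front',f(g+A@[.028,.028,.039]),f(g+A@[.028,.028,.056]),'left top',f(g+A@[.028,-.028,.056]),'grip bl/tl',f(g+A@[.018,.018,.056]),f(g+A@[.018,.018,.098]))
"
python3 - <<'E'
import cv2
a=cv2.imread('pics/full_s.png')[235:275,275:325];b=cv2.resize(a,None,fx=14,fy=14,interpolation=cv2.INTER_CUBIC)
b=cv2.convertScaleAbs(b,alpha=1.6,beta=10);cv2.imwrite('pics/s5.png',b)
E
```

```text
[-0.26578012 -1.48743067 -0.10589795] [ 5.06273083 -2.02500855 23.3914117 ] [[0.171, 0.985, 0.019], [0.985, -0.171, -0.002], [0.002, 0.019, -1.0]]
0 0 block front/left [156. 560.] [ 48. 441.] plate bottom/top front [162. 482.] [164. 452.] left top [ 65. 348.] grip bl/tl [169. 419.] [174. 342.]
0.003 0 block front/left [156. 560.] [ 48. 441.] plate bottom/top front [155. 486.] [157. 457.] left top [ 58. 352.] grip bl/tl [162. 423.] [167. 347.]
0 0.003 block front/left [156. 560.] [ 48. 441.] plate bottom/top front [168. 488.] [170. 458.] left top [ 70. 353.] grip bl/tl [174. 425.] [179. 348.]
```

View pics/s5.png

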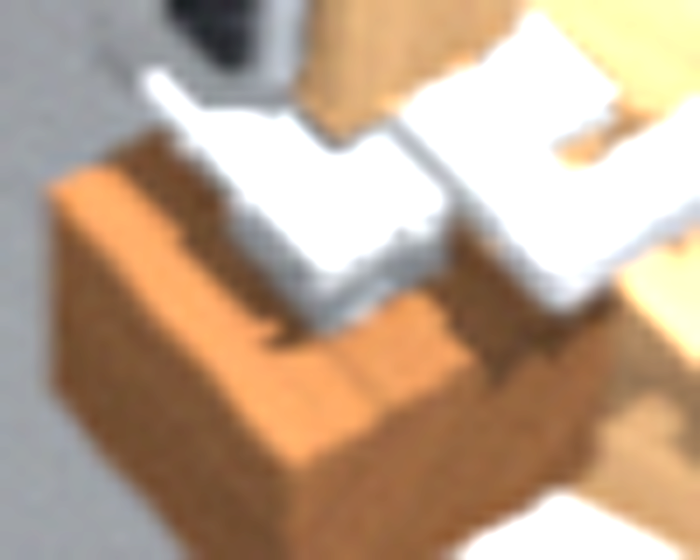

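The enlarged view shows the grey shank corner at (320,333), right at the socket hole's front (+x, +y) corner. The shank sits slightly too far to +y and +x, so I'll slide it while pressing lightly.

```bash
python3 -m pendant '[[-0.1,0,0,0],[-0.1,0,0,0],[-0.2,0,0,0],[-0.2,0,0,0],[-0.3,0,0,0],[-0.3,0,0,0]]';python3 -c "
from h import *
go([.6405,.077,.3096],-10);print(pose()[2]['torque'])"
```

```text
time_s: 9.47
eef_pos: [0.6379, 0.0756, 0.3485]
eef_rot: [0.006, 0.765, 0.644, 0.008]
wrist_force: [7.1, 2.1, 22.8]
opening: 0.412
grasp_force: 65.7
{'shift': array([0.17, 0.16, 3.9 ]), 'pos': array([0.6379, 0.0756, 0.3485]), 'yaw': np.float64(-9.8), 'roll': np.float64(0.2), 'q6': np.float64(5.9)}
[ 0.8641076  -1.55707269 -0.10296539]
```

```bash
python3 -m pendant '[[0.1,0,-1,0],[0.1,0,-1.6,0],[0.1,0,-1.8,0],[0.1,0,-1.8,0],[0.1,0,-1.8,0],[0.1,0,-1.8,0],[0.1,0,-1.8,0]]';python3 -c "
from h import *
go([.6395,.0762,.3496],-10);print(pose()[2]['torque'],pose()[1].round(3).tolist())
s=imaging.camera('scene');cv2.imwrite('pics/full_s2.png',s[:,:,::-1])
im=cv2.cvtColor(s,cv2.COLOR_RGB2HSV)
# grip block: wood mask rows, left/right bounds
for r in range(205,240,3):
  m=[c for c in range(285,325) if 8<=im[r,c,0]<=22 and im[r,c,1]>70 and im[r,c,2]>90];print(r,m[:1],m[-1:],len(m))"
```

```text
time_s: 10.05
eef_pos: [0.6328, 0.076, 0.3575]
eef_rot: [-0.001, 0.765, 0.644, -0.001]
wrist_force: [-1.0, 0.9, -4.8]
opening: 0.414
grasp_force: 62.3
{'shift': array([0.13, 0.65, 0.79]), 'pos': array([0.6328, 0.076 , 0.3575]), 'yaw': np.float64(-9.8), 'roll': np.float64(0.2), 'q6': np.float64(6.0)}
[-0.06033398 -0.00628896 -0.02349581] [[0.17, 0.985, -0.002], [0.985, -0.17, 0.0], [-0.0, -0.002, -1.0]]
205 [] [] 0
208 [] [] 0
211 [] [] 0
214 [304] [308] 5
217 [302] [311] 10
220 [300] [314] 15
223 [298] [313] 16
226 [299] [313] 15
229 [299] [313] 15
232 [299] [319] 17
235 [299] [324] 16
238 [299] [324] 10
```

```bash
python3 -m pendant '[[0.15,0.3,0,0],[0.15,0.6,0,0],[0.15,0.6,0,0],[0.15,0.6,0.2,0],[0.15,0.6,0.5,0],[0.15,0.6,0.8,0],[0.15,0.6,1,0],[0.15,0.6,1.2,0],[0.15,0.6,1.4,0],[0.15,0.6,1.4,0]]';python3 -c "
from h import *
go([.6388,.0766,.3096],-10);print(pose()[2]['torque'])"
```

```text
time_s: 10.93
eef_pos: [0.6392, 0.0765, 0.3489]
eef_rot: [0.001, 0.765, 0.644, 0.001]
wrist_force: [-7.1, -0.0, 12.8]
opening: 0.417
grasp_force: 64.4
{'shift': array([ 0.01, -0.05,  3.93]), 'pos': array([0.6392, 0.0765, 0.3489]), 'yaw': np.float64(-9.8), 'roll': np.float64(0.2), 'q6': np.float64(6.1)}
[0.05887323 1.59462251 0.12485594]
```

```bash
python3 -m pendant '[[0.0,-0.1,0,0],[0,-0.1,0,0],[0.0,-0.2,0,0],[0,-0.2,0,0],[0.05,-0.25,0,0],[0.05,-0.3,0,0],[0.05,-0.3,0,0]]';python3 -c "
from h import *
go([.6388,.0766,.3096],-10);print(pose()[2]['torque'])"
```

```text
time_s: 11.52
eef_pos: [0.6384, 0.0767, 0.349]
eef_rot: [0.003, 0.765, 0.644, 0.003]
wrist_force: [0.8, -2.5, 7.6]
opening: 0.412
grasp_force: 63.7
{'shift': array([-0.  ,  0.01,  3.94]), 'pos': array([0.6384, 0.0767, 0.349 ]), 'yaw': np.float64(-9.8), 'roll': np.float64(0.2), 'q6': np.float64(6.2)}
[-0.33902106 -0.3765818  -0.02312866]
```

```bash
python3 -m pendant '[[-0.05,0,0.2,0],[-0.1,0,0.4,0],[-0.1,0,0.6,0],[-0.1,0,0.6,0]]';python3 -c "
from h import *
go([.6388,.0766,.3096],-10);print(pose()[2]['torque'])"; python3 -m pendant '[[0,0,0,3],[0,0,0,3],[0,0,0,0],[0,0,0,-3],[0,0,0,-3],[0,0,0,0]]';python3 -c "
from h import *
go([.6388,.0766,.3096],-10);print(pose()[2]['torque'])"
```

```text
time_s: 11.85
eef_pos: [0.6383, 0.0764, 0.3486]
eef_rot: [0.005, 0.765, 0.644, 0.005]
wrist_force: [-6.1, -1.4, 28.9]
opening: 0.413
grasp_force: 66.5
{'shift': array([ 0.02, -0.01,  3.9 ]), 'pos': array([0.6383, 0.0764, 0.3486]), 'yaw': np.float64(-9.8), 'roll': np.float64(0.2), 'q6': np.float64(6.1)}
[0.26558847 1.5351082  0.10204345]
time_s: 12.35
eef_pos: [0.6392, 0.0765, 0.3487]
eef_rot: [0.005, 0.765, 0.644, 0.006]
wrist_force: [-4.4, -1.0, 28.1]
opening: 0.412
grasp_force: 66.4
{'shift': array([ 0.  , -0.1 ,  3.91]), 'pos': array([0.6392, 0.0765, 0.3487]), 'yaw': np.float64(-9.8), 'roll': np.float64(0.2), 'q6': np.float64(6.0)}
[0.31518811 0.71081727 0.18047351]
```

```bash
python3 -m pendant '[[0,0,-1,0],[-0.1,0,-1.5,0],[-0.3,0,-1.5,0],[-0.3,0,-1.5,0],[-0.3,0,-1.5,0],[-0.3,0,-1.5,0]]';python3 -c "
from h import *
go([.6380,.0737,.3480],-10)"
```

```text
time_s: 12.85
eef_pos: [0.6354, 0.0735, 0.3521]
eef_rot: [-0.001, 0.765, 0.644, -0.001]
wrist_force: [-0.0, 0.3, -5.1]
opening: 0.415
grasp_force: 62.4
{'shift': array([0.06, 0.26, 0.41]), 'pos': array([0.6354, 0.0735, 0.3521]), 'yaw': np.float64(-9.8), 'roll': np.float64(0.2), 'q6': np.float64(5.8)}
```

```bash
python3 -m pendant '[[0.05,0.25,0,0],[0.05,0.25,0,0],[0.05,0.25,0.3,0],[0.05,0.25,0.6,0],[0.05,0.25,0.9,0],[0.05,0.25,1.2,0],[0.05,0.25,1.2,0]]';python3 -c "
from h import *
go([.6388,.0766,.3096],-10);o=pose()[2];F=np.array(o['wrist_force'])+[0,0,4.9];t=o['torque'];print('rx',(-.2*F[0]-t[1])/F[2],'ry',(t[0]-.2*F[1])/F[2])"
```

```text
time_s: 13.43
eef_pos: [0.6379, 0.0736, 0.3407]
eef_rot: [-0.001, 0.765, 0.644, -0.001]
wrist_force: [-0.5, -0.1, -5.3]
opening: 0.417
grasp_force: 62.2
{'shift': array([0.31, 0.04, 3.11]), 'pos': array([0.6379, 0.0736, 0.3407]), 'yaw': np.float64(-9.8), 'roll': np.float64(0.2), 'q6': np.float64(5.8)}
rx -0.3268323999655191 ry 0.04546910740030918
```

It's in, with no contact force. Continuing down.

```bash
python3 -m pendant '[[0,0,0.4,0],[0,0,0.8,0],[0,0,1.2,0],[0,0,1.6,0],[0,0,2,0],[0,0,2.4,0],[0,0,2.8,0],[0,0,3.1,0],[0,0,3.3,0],[0,0,3.3,0]]';python3 -c "
from h import *
go([.6388,.0766,.3096],-10)"
```

```text
time_s: 14.27
eef_pos: [0.6384, 0.0737, 0.3096]
eef_rot: [0.0, 0.765, 0.644, 0.0]
wrist_force: [-2.0, 0.9, -1.1]
opening: 0.416
grasp_force: 62.7
{'shift': array([ 0.29, -0.01, -0.  ]), 'pos': array([0.6384, 0.0737, 0.3096]), 'yaw': np.float64(-9.8), 'roll': np.float64(0.2), 'q6': np.float64(5.8)}
```

```bash
python3 -m pendant '[[0,0,0,0],[0,0,0,0],[0,0,0,0],[0,0,0,0],[0,0,0,0],[0,0,0,0]]' 1; python3 -m pendant '[[0,0,-3,0],[0,0,-6,0],[0,0,-10,0],[0,0,-13,0],[0,0,-13,0]]';python3 -c "
from h import *
s=imaging.camera('scene')[:,:,::-1];a=cv2.resize(s[285:350,380:440],None,fx=9,fy=9,interpolation=cv2.INTER_CUBIC);b=cv2.resize(s[175:275,260:365],None,fx=2.3,fy=2.3,interpolation=cv2.INTER_CUBIC)
o=np.zeros((590,790,3),np.uint8);o[:a.shape[0],:540]=a;o[:b.shape[0],545:545+b.shape[1]]=b;cv2.imwrite('pics/c2.png',o)
go([.525,.3195,.24],-2)"
```

```text
time_s: 14.77
eef_pos: [0.6385, 0.0736, 0.309]
eef_rot: [0.0, 0.765, 0.644, 0.0]
wrist_force: [0.7, -0.4, -0.5]
opening: 1.001
grasp_force: 0.0
time_s: 15.18
eef_pos: [0.64, 0.0735, 0.4478]
eef_rot: [0.005, 0.765, 0.644, 0.005]
wrist_force: [-0.6, -0.1, 1.8]
opening: 1.002
grasp_force: 0.0
{'shift': array([ 22.26, -15.66,  20.3 ]), 'pos': array([0.6396, 0.0736, 0.4442]), 'yaw': np.float64(-9.8), 'roll': np.float64(-7.8), 'q6': np.float64(5.8)}
```

View pics/c2.png

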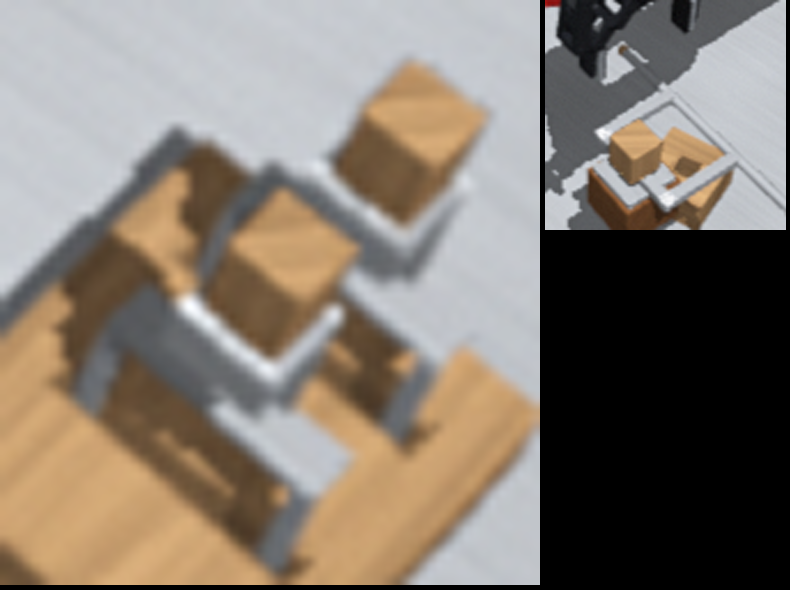

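The left panel shows hanger grip A at (287,247) and B at (423,113). The short hook tip faces the camera (+x), so the hangers stand with x ahead. The right panel shows the rail plate flush on the socket block.

```bash
python3 -m pendant '[[3,-2,0,7],[6,-4,0,14],[9,-6,0,21],[12,-8,0,28],[15,-10.5,0,35],[18,-13,0,42],[20,-14,0,49],[22,-15.7,0,56],[22.2,-15.7,3,63],[22.2,-15.7,6,70],[22.2,-15.7,9,77],[22.2,-15.7,12,82.5]]'; python3 -c "
from h import *
s=lambda x,y:(380+x/9-.44,285+y/9-.44)
for c in([(285,190),(355,245),(290,305),(215,250)],[(412,60),(488,112),(430,165),(360,115)]):
  P=np.array([plane('scene',s(*p),.156) for p in c]);print(P.mean(0),[np.degrees(np.arctan2(*(P[i]-P[j])[1::-1])).round(1) for i,j in((1,2),(0,3),(1,0),(2,3))],[round(np.linalg.norm(P[i]-P[i-1]),4) for i in range(4)])
go([.5245,.319,.20],-92.3)"
```

```text
time_s: 16.23
eef_pos: [0.5205, 0.3192, 0.3161]
eef_rot: [0.0, 1.0, -0.023, -0.001]
wrist_force: [0.2, -0.2, 0.9]
opening: 1.003
grasp_force: 0.0
[0.52927827 0.32257847 0.156     ] [np.float64(173.2), np.float64(172.1), np.float64(86.7), np.float64(89.8)] [np.float64(0.0267), np.float64(0.0209), np.float64(0.0255), np.float64(0.0216)]
[0.47249152 0.32746437 0.156     ] [np.float64(173.1), np.float64(176.9), np.float64(90.0), np.float64(89.2)] [np.float64(0.0233), np.float64(0.022), np.float64(0.0238), np.float64(0.0204)]
{'shift': array([ 0.42, -0.  , 11.61]), 'pos': array([0.5205, 0.3192, 0.3161]), 'yaw': np.float64(-92.6), 'roll': np.float64(-0.3), 'q6': np.float64(113.0)}
```

```bash
python3 -m pendant '[[0.5,0,4,1],[0.5,0,8,1],[0.5,0,11,1],[0.5,0,13,1],[0.5,0,15,1],[0.5,0,16.3,1],[0.5,0,16.9,1],[0.5,0,16.9,1]]'; python3 -m pendant '[[0,0,0,0],[0,0,0,0],[0,0,0,0],[0,0,0,0],[0,0,0,0],[0,0,0,0],[0,0,0,0],[0,0,0,0],[0,0,0,0],[0,0,0,0],[0,0,0,0],[0,0,0,0]]' 0; python3 -c "
from h import *
go([.526,.3195,.147],-93.3)"
```

```text
time_s: 16.9
eef_pos: [0.5253, 0.3184, 0.1478]
eef_rot: [0.001, 1.0, -0.029, -0.002]
wrist_force: [-0.5, -0.1, 0.2]
opening: 0.999
grasp_force: 0.0
time_s: 17.9
eef_pos: [0.527, 0.3191, 0.1506]
eef_rot: [-0.0, 1.0, -0.029, 0.001]
wrist_force: [0.1, 1.3, 5.7]
opening: 0.266
grasp_force: 62.1
{'shift': array([-0.1 , -0.04,  0.36]), 'pos': array([0.527 , 0.3191, 0.1506]), 'yaw': np.float64(-93.3), 'roll': np.float64(-0.0), 'q6': np.float64(113.5)}
```

```bash
python3 -m pendant '[[0,0,-1,0],[0,0,-2,0],[0,0,-3,0],[0,0,-4,0],[0,0,-5,0],[0,0,-7,0],[0,0,-10,0],[0,0,-13,0],[0,0,-16,0],[0,0,-19,0],[0,0,-21,0],[0,0,-21,0]]'; python3 -c "
from h import *
go([.526,.3195,.36],-93.3)
A=R.from_euler('z',-10,degrees=True).as_matrix();org=np.array([.6381,.0737,.22])
ims={n:imaging.camera(n) for n in I}
for n in ims: cv2.imwrite('pics/bar_%s.png'%n,ims[n][:,:,::-1])
for n in ims:
  hs=cv2.cvtColor(ims[n],cv2.COLOR_RGB2HSV).astype(int)
  for y in(-.125,.125):
    u,v=proj(n,org+A@[-.085,y,.058]);cu,cv=int(round(u)),int(round(v))
    w=hs[cv-7:cv+8,cu-7:cu+8];m=(w[...,0]>=5)&(w[...,0]<=22)&(w[...,1]>70);ys,xs=np.nonzero(m)
    print(n,y,(u.round(1),v.round(1)),m.sum(),(xs.mean()+cu-7 if m.any() else 0),(ys.mean()+cv-7 if m.any() else 0))
"
```

```text
time_s: 18.9
eef_pos: [0.5279, 0.3197, 0.3669]
eef_rot: [-0.002, 1.0, -0.029, 0.005]
wrist_force: [0.4, -0.2, 0.7]
opening: 0.269
grasp_force: 61.0
{'shift': array([-0.2 ,  0.03,  0.69]), 'pos': array([0.5279, 0.3197, 0.3669]), 'yaw': np.float64(-93.3), 'roll': np.float64(0.0), 'q6': np.float64(113.5)}
scene -0.125 (np.float64(293.5), np.float64(195.1)) 7 293.0 196.0
scene 0.125 (np.float64(367.0), np.float64(265.2)) 24 367.6666666666667 267.125
top -0.125 (np.float64(239.3), np.float64(200.8)) 12 238.91666666666666 200.16666666666666
top 0.125 (np.float64(136.0), np.float64(181.2)) 11 132.8181818181818 184.72727272727272
```

```bash
python3 -c "
from h import *
print(tri((293,196),(238.9,200.2)))
go([.468,.26,.345],-100);go([.4788,.0053,.345],-100)"
```

```text
(array([ 0.53462429, -0.03396932,  0.27685732]), np.float64(0.0007957851376138217))
{'shift': array([-5.5 ,  6.23,  1.59]), 'pos': array([0.5265, 0.319 , 0.361 ]), 'yaw': np.float64(-93.3), 'roll': np.float64(6.7), 'q6': np.float64(113.5)}
{'shift': array([-2.96, 31.6 ,  1.57]), 'pos': array([0.5265, 0.319 , 0.361 ]), 'yaw': np.float64(-93.3), 'roll': np.float64(6.7), 'q6': np.float64(113.5)}
```

```bash
python3 -m pendant '[[-3,2,1,0],[-5.5,5,1.6,2],[-5.5,8,1.6,4],[-5.5,11,1.6,6.7],[-5,14,1.6,6.7],[-5,17.5,1.6,6.7],[-4.5,21,1.6,6.7],[-4,24,1.6,6.7],[-3.5,27,1.6,6.7],[-3,30,1.6,6.7],[-3,31.6,1.6,6.7],[-3,31.6,1.6,6.7]]'; python3 -m pendant '[[0,0,0,0],[0,0,0,0],[0,0,0,0],[0,0,0,0]]'; python3 -c "
from h import *
go([.4788,.0053,.3416],-100);go([.5379,-.0051,.3416],-100)
n='scene';s=imaging.camera('scene')[:,:,::-1];a=cv2.resize(s[150:270,270:390],None,fx=5,fy=5,interpolation=cv2.INTER_CUBIC);cv2.imwrite('pics/s6.png',a)
A=R.from_euler('z',-10,degrees=True).as_matrix();p=pose()[0]
for nm,v in(('grip top near',[.012,.012,.146]),('tip bottom y+',[.015,.015,.092]),('tip bottom y-',[.015,-.015,.092]),('loop bl',[0,.034,0]),('loop top',[0,.034,.06])):
  print(nm,((proj(n,p-[0,0,.1406]+A@v)-[270,150]+.4)*5).round(0))"
```

```text
time_s: 20.0
eef_pos: [0.4773, 0.0024, 0.3417]
eef_rot: [0.0, 0.996, -0.089, -0.002]
wrist_force: [0.5, 0.1, -1.3]
opening: 0.27
grasp_force: 60.6
time_s: 20.33
eef_pos: [0.4781, 0.0063, 0.3435]
eef_rot: [-0.0, 0.996, -0.086, -0.0]
wrist_force: [-1.2, -0.6, -1.4]
opening: 0.271
grasp_force: 60.6
{'shift': array([0.09, 0.08, 0.19]), 'pos': array([0.4781, 0.0063, 0.3435]), 'yaw': np.float64(-99.9), 'roll': np.float64(0.1), 'q6': np.float64(86.4)}
{'shift': array([6.09, 0.09, 0.19]), 'pos': array([0.4781, 0.0063, 0.3435]), 'yaw': np.float64(-99.9), 'roll': np.float64(0.1), 'q6': np.float64(86.4)}
grip top near [267. 129.]
tip bottom y+ [257. 218.]
tip bottom y- [216. 181.]
loop bl [290. 354.]
loop top [301. 274.]
```

View pics/s6.png

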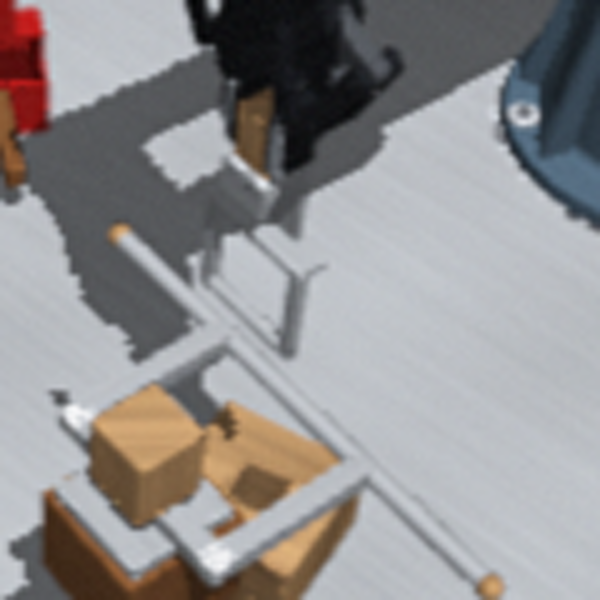

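The hanger hangs upright in the gripper: loop corner at (290,355), hook tip at (265,218), both within about 2 px of prediction. The bar runs from (120,232) to (490,585). I'm going in.

```bash
python3 -m pendant '[[1.5,0.1,0.2,0],[3,0.1,0.2,0],[4.5,0.1,0.2,0],[5.5,0.1,0.2,0],[6.1,0.1,0.2,0],[6.1,0.1,0.2,0],[6.1,0.1,0.2,0]]'; python3 -c "
from h import *
go([.5379,-.0051,.3185],-100)"
```

```text
time_s: 20.97
eef_pos: [0.5379, -0.0061, 0.3416]
eef_rot: [-0.0, 0.996, -0.087, -0.0]
wrist_force: [-0.3, -0.4, -0.5]
opening: 0.271
grasp_force: 60.7
{'shift': array([-0.02, -0.1 ,  2.31]), 'pos': array([ 0.5379, -0.0061,  0.3416]), 'yaw': np.float64(-100.0), 'roll': np.float64(0.0), 'q6': np.float64(86.7)}
```

```bash
python3 -m pendant '[[0,-0.1,0.5,0],[0,-0.1,1,0],[0,-0.1,1.4,0],[0,-0.1,1.8,0],[0,-0.1,2.1,0],[0,-0.1,2.3,0],[0,-0.1,2.3,0],[0,-0.1,2.3,0]]'; python3 -c "
from h import *
go([.5379,-.0051,.3185],-100)"
```

```text
time_s: 21.63
eef_pos: [0.5383, -0.0055, 0.3188]
eef_rot: [0.0, 0.996, -0.087, -0.0]
wrist_force: [-0.8, 0.1, -1.4]
opening: 0.274
grasp_force: 60.7
{'shift': array([-0.05, -0.03,  0.03]), 'pos': array([ 0.5383, -0.0055,  0.3188]), 'yaw': np.float64(-100.0), 'roll': np.float64(-0.0), 'q6': np.float64(86.8)}
```

```bash
python3 -m pendant '[[0,0,0.15,0],[0,0,0.3,0],[0,0,0.3,0]]'; python3 -m pendant '[[0,0,0,0],[0,0,0,0],[0,0,0,0],[0,0,0,0],[0,0,0,0],[0,0,0,0]]' 1; python3 -m pendant '[[0,0,-1,0],[0,0,-2,0],[0,0,-4,0],[0,0,-7,0],[0,0,-10,0],[0,0,-13,0],[0,0,-14,0]]'; python3 -c "
from h import *
go([.468,.20,.40],-100);go([.471,.3225,.30],-93.3)"
```

```text
time_s: 21.88
eef_pos: [0.5386, -0.0056, 0.3161]
eef_rot: [0.0, 0.996, -0.087, 0.0]
wrist_force: [0.4, -0.8, 0.7]
opening: 0.268
grasp_force: 60.8
time_s: 22.38
eef_pos: [0.5383, -0.0054, 0.3158]
eef_rot: [-0.0, 0.996, -0.087, -0.0]
wrist_force: [-1.2, 0.8, -0.2]
opening: 1.002
grasp_force: 0.0
time_s: 22.97
eef_pos: [0.5393, -0.0056, 0.4626]
eef_rot: [0.001, 0.996, -0.087, 0.004]
wrist_force: [0.3, 0.9, 1.2]
opening: 0.999
grasp_force: 0.0
{'shift': array([-10.65, -19.01,   6.16]), 'pos': array([ 0.5393, -0.0056,  0.4626]), 'yaw': np.float64(-100.0), 'roll': np.float64(-0.0), 'q6': np.float64(86.8)}
{'shift': array([-12.57, -31.13,  16.13]), 'pos': array([ 0.5393, -0.0056,  0.4626]), 'yaw': np.float64(-100.0), 'roll': np.float64(-6.7), 'q6': np.float64(86.8)}
```

```bash
python3 -m pendant '[[-2,-4,0,0],[-4,-8,0,0],[-6,-12,0,-2],[-8,-16,0,-4],[-10,-20,0,-6.7],[-12,-24,3,-6.7],[-12.6,-28,6,-6.7],[-12.6,-31.1,10,-6.7],[-12.6,-31.1,14,-6.7],[-12.6,-31.1,16,-6.7],[-12.6,-31.1,16,-6.7],[-12.6,-31.1,16,-6.7]]'; python3 -c "
from h import *
go([.4705,.323,.147],-93.3)"
```

```text
time_s: 23.97
eef_pos: [0.4663, 0.3224, 0.2922]
eef_rot: [0.002, 1.0, -0.028, -0.004]
wrist_force: [0.4, -0.1, -0.4]
opening: 1.0
grasp_force: 0.0
{'shift': array([ 0.52, -0.13, 14.52]), 'pos': array([0.4663, 0.3224, 0.2922]), 'yaw': np.float64(-93.2), 'roll': np.float64(0.1), 'q6': np.float64(115.9)}
```

```bash
python3 -m pendant '[[0.2,0,4,0],[0.2,0,8,0],[0.2,0,11,0],[0.2,0,13,0],[0.2,0,14.2,0],[0.2,0,14.2,0],[0.2,0,14.2,0]]';python3 -c "
from h import *
go([.4705,.323,.147],-93.3)"; python3 -m pendant '[[0,0,0,0],[0,0,0,0],[0,0,0,0],[0,0,0,0],[0,0,0,0],[0,0,0,0],[0,0,0,0],[0,0,0,0],[0,0,0,0],[0,0,0,0],[0,0,0,0],[0,0,0,0]]' 0;  python3 -c "
from h import *
go([.4705,.323,.147],-93.3)"
```

```text
time_s: 24.55
eef_pos: [0.472, 0.3226, 0.1561]
eef_rot: [-0.001, 1.0, -0.029, 0.001]
wrist_force: [0.0, 0.9, 0.2]
opening: 1.0
grasp_force: 0.0
{'shift': array([-0.15, -0.03,  0.91]), 'pos': array([0.472 , 0.3226, 0.1561]), 'yaw': np.float64(-93.4), 'roll': np.float64(-0.1), 'q6': np.float64(115.8)}
time_s: 25.55
eef_pos: [0.4707, 0.3228, 0.1544]
eef_rot: [-0.0, 1.0, -0.029, 0.0]
wrist_force: [-0.3, 0.1, 4.5]
opening: 0.268
grasp_force: 62.4
{'shift': array([-0.02, -0.02,  0.74]), 'pos': array([0.4707, 0.3228, 0.1544]), 'yaw': np.float64(-93.3), 'roll': np.float64(-0.0), 'q6': np.float64(115.8)}
```

```bash
python3 -m pendant '[[0,0,-1,0],[0,0,-2,0],[0,0,-3,0],[0,0,-4,0],[0,0,-5,0],[0,0,-7,0],[0,0,-10,0],[0,0,-13,0],[0,0,-16,0],[0,0,-19,0],[0,0,-19.5,0],[0,0,-19.5,0]]'; python3 -c "
from h import *
go([.5118,.1925,.3454],-100)"
```

```text
time_s: 26.55
eef_pos: [0.4711, 0.3231, 0.3524]
eef_rot: [-0.001, 1.0, -0.029, 0.003]
wrist_force: [0.6, 0.3, -0.9]
opening: 0.266
grasp_force: 61.7
{'shift': array([ 4.81, 12.81,  0.69]), 'pos': array([0.4711, 0.3231, 0.3524]), 'yaw': np.float64(-93.3), 'roll': np.float64(6.7), 'q6': np.float64(115.8)}
```

```bash
python3 -m pendant '[[1,3,0.2,1],[2,5.5,0.3,2],[3,8,0.3,4],[4,10.5,0.3,6.7],[4.8,12.8,0.3,6.7],[4.8,12.8,0.3,6.7],[4.8,12.8,0.3,6.7],[4.8,12.8,0.3,6.7]]'; python3 -c "
from h import *
go([.5118,.1925,.3454],-100);go([.5709,.1821,.3454],-100)"
```

```text
time_s: 27.22
eef_pos: [0.5101, 0.1922, 0.3444]
eef_rot: [0.0, 0.996, -0.087, -0.001]
wrist_force: [-0.7, 0.1, -2.2]
opening: 0.269
grasp_force: 61.6
{'shift': array([ 0.16, -0.06, -0.1 ]), 'pos': array([0.5101, 0.1922, 0.3444]), 'yaw': np.float64(-100.0), 'roll': np.float64(-0.0), 'q6': np.float64(108.2)}
{'shift': array([ 6.16, -0.06, -0.11]), 'pos': array([0.5101, 0.1922, 0.3444]), 'yaw': np.float64(-100.0), 'roll': np.float64(-0.0), 'q6': np.float64(108.2)}
```

```bash
python3 -m pendant '[[1.5,0,-0.1,0],[3,0,-0.1,0],[4.5,0,-0.1,0],[5.5,0,-0.1,0],[6.1,0,-0.1,0],[6.1,0,-0.1,0],[6.1,0,-0.1,0]]'; python3 -c "
from h import *
go([.5709,.1821,.3225],-100)"
```

```text
time_s: 27.8
eef_pos: [0.5705, 0.1819, 0.3464]
eef_rot: [0.0, 0.996, -0.087, -0.001]
wrist_force: [-0.1, -0.8, -0.8]
opening: 0.268
grasp_force: 61.7
{'shift': array([ 0.04, -0.02,  2.39]), 'pos': array([0.5705, 0.1819, 0.3464]), 'yaw': np.float64(-100.0), 'roll': np.float64(0.0), 'q6': np.float64(106.3)}
```

```bash
python3 -m pendant '[[0,0,0.5,0],[0,0,1,0],[0,0,1.4,0],[0,0,1.8,0],[0,0,2.1,0],[0,0,2.4,0],[0,0,2.55,0],[0,0,2.7,0],[0,0,2.7,0]]';  python3 -m pendant '[[0,0,0,0],[0,0,0,0],[0,0,0,0],[0,0,0,0],[0,0,0,0],[0,0,0,0]]' 1; python3 -m pendant '[[0,0,-1,0],[0,0,-2,0],[0,0,-4,0],[0,0,-7,0],[0,0,-10,0],[0,0,-13,0],[0,0,-14,0]]'; python3 -c "
from h import *
go([.45,-.05,.42],-70)
s=imaging.camera('scene')[:,:,::-1];t=imaging.camera('top')[:,:,::-1]
cv2.imwrite('pics/f3s.png',s);cv2.imwrite('pics/f3t.png',t)
a=cv2.resize(s[170:320,180:400],None,fx=2.6,fy=2.6,interpolation=cv2.INTER_CUBIC);b=cv2.resize(t[180:270,295:395],None,fx=2.2,fy=2.2,interpolation=cv2.INTER_CUBIC)
o=np.zeros((600,800,3),np.uint8);o[:a.shape[0],:a.shape[1]]=a;o[400:400+b.shape[0],:b.shape[1]]=b;cv2.imwrite('pics/c3.png',o)"
```

```text
time_s: 28.55
eef_pos: [0.5714, 0.1814, 0.3205]
eef_rot: [-0.0, 0.996, -0.087, 0.001]
wrist_force: [1.6, -0.4, 2.7]
opening: 0.269
grasp_force: 62.2
time_s: 29.05
eef_pos: [0.5708, 0.1815, 0.3197]
eef_rot: [0.0, 0.996, -0.087, -0.0]
wrist_force: [0.5, -0.3, -0.0]
opening: 1.0
grasp_force: 0.0
time_s: 29.63
eef_pos: [0.5718, 0.1816, 0.467]
eef_rot: [-0.001, 0.996, -0.087, 0.005]
wrist_force: [-0.2, -0.6, 1.5]
opening: 0.998
grasp_force: 0.0
{'shift': array([-8.01, 24.93,  4.56]), 'pos': array([0.5718, 0.1816, 0.467 ]), 'yaw': np.float64(-100.0), 'roll': np.float64(-30.0), 'q6': np.float64(106.3)}
```

View pics/c3.png

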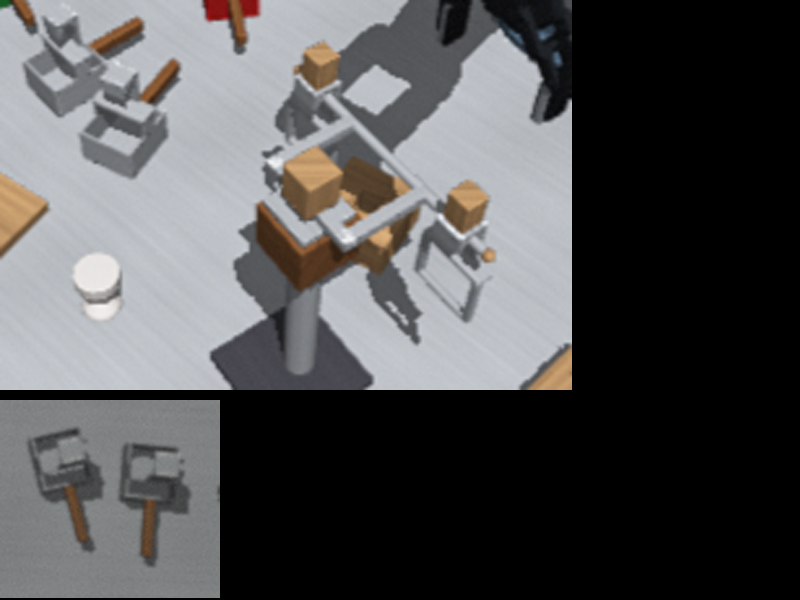

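Both hangers hang on the bar: (320,80) at the -95 mm spot and (465,225) at +95 mm, with the loop bottom bar from (420,268) to (468,317). The caddies are unmoved. Now I'll measure the handles by mask, and the hung loop.

```bash
cat >> h.py <<'E'
def handles(n,box):
    im=imaging.camera(n);x0,y0,x1,y1=box;h=cv2.cvtColor(im[y0:y1,x0:x1],cv2.COLOR_RGB2HSV)
    m=cv2.inRange(h,(5,90,50),(18,255,255));k,l,st,ce=cv2.connectedComponentsWithStats(m)
    out=[]
    for i in range(1,k):
        if st[i,4]<60: continue
        p=np.argwhere(l==i)[:,::-1]+[x0,y0];c=p.mean(0);u=np.linalg.svd(p-c,full_matrices=False)[2][0];t=(p-c)@u
        out.append((c,c+u*t.min(),c+u*t.max(),st[i,4]))
    return out
def caddies():
    for n,b in(("top",(300,205,395,275)),("scene",(205,160,262,225))):
        for c,e,f,a in handles(n,b):
            P,Q=[plane(n,x,.043) for x in(e,f)]
            if P[0]<Q[0]:P,Q=Q,P
            u=(P-Q)/np.linalg.norm(P-Q);print(n,c.round(1),"area",a,"end",Q.round(4),"len",np.linalg.norm(P-Q).round(4),"yaw",np.degrees(np.arctan2(u[1],u[0])).round(1),"grip",(Q+u*.022).round(4),"hook",(Q+u*.112).round(4))
E
python3 -c "
from h import *
caddies()
f=lambda x,y:(180+x/2.6-.3,170+y/2.6-.3)
a,b=[plane('scene',f(*p),.181) for p in((420,268),(468,317))];print('loop bar ends',a,b,(a+b)/2,np.linalg.norm(a-b),np.degrees(np.arctan2(*(b-a)[1::-1])))
"
```

```text
top [329.1 230.6] area 108 end [ 0.4559 -0.2937  0.043 ] len 0.0742 yaw 15.3 grip [ 0.4771 -0.2879  0.043 ] hook [ 0.5639 -0.2641  0.043 ]
top [362.1 237.8] area 109 end [ 0.4366 -0.3775  0.043 ] len 0.0717 yaw -5.2 grip [ 0.4585 -0.3795  0.043 ] hook [ 0.5482 -0.3876  0.043 ]
scene [224.8 183.6] area 112 end [ 0.4415 -0.3693  0.043 ] len 0.0712 yaw -5.1 grip [ 0.4634 -0.3713  0.043 ] hook [ 0.553  -0.3793  0.043 ]
scene [241.3 201.3] area 94 end [ 0.4577 -0.287   0.043 ] len 0.071 yaw 13.8 grip [ 0.479  -0.2818  0.043 ] hook [ 0.5664 -0.2603  0.043 ]
loop bar ends [0.5702156  0.15283306 0.181     ] [0.58125867 0.21385797 0.181     ] [0.57573713 0.18334551 0.181     ] 0.0620160366122578 79.74275134709414
```

```bash
python3 -m pendant '[[-1,4,0,-4],[-2.5,8,0,-8],[-3.5,12,0,-12],[-4.5,16,0,-16],[-5,20,0,-20],[-5,24,0,-25],[-5,28,0,-25],[-5,32,0,-25],[-5,36,0,-25],[-4,40,0,-25],[-2,44,0,-25],[-1.5,46.5,0,-25]]' 0.6; python3 -c "
from h import *
go([.478,-.285,.12],-75.2)"
```

```text
time_s: 30.83
eef_pos: [0.4749, -0.2768, 0.4567]
eef_rot: [-0.001, 0.992, 0.129, -0.001]
wrist_force: [0.6, 0.0, -0.0]
opening: 0.599
grasp_force: 0.0
{'shift': array([ 0.16,  0.98, 33.66]), 'pos': array([ 0.4749, -0.2768,  0.4567]), 'yaw': np.float64(-75.1), 'roll': np.float64(0.1), 'q6': np.float64(32.5)}
```

```bash
python3 -m pendant '[[0.1,0.6,4,0],[0.1,0.6,8,0],[0.1,0.6,12,0],[0.1,0.6,16,0],[0.1,0.6,20,0],[0.1,0.6,24,0],[0.1,0.6,28,0],[0.1,0.6,32,0],[0.1,0.6,33.5,0],[0.1,0.6,33.5,0],[0.1,0.6,33.5,0]]'; python3 -c "
from h import *
go([.478,-.285,.043],-75.2);caddies()"
```

```text
time_s: 31.75
eef_pos: [0.4764, -0.2781, 0.1227]
eef_rot: [-0.002, 0.991, 0.13, -0.002]
wrist_force: [0.9, -0.3, 1.1]
opening: 0.601
grasp_force: 0.0
{'shift': array([-0.  ,  0.75,  7.97]), 'pos': array([ 0.4764, -0.2781,  0.1227]), 'yaw': np.float64(-75.0), 'roll': np.float64(0.2), 'q6': np.float64(32.4)}
scene [223.6 184.3] area 96 end [ 0.451  -0.3705  0.043 ] len 0.0616 yaw -4.9 grip [ 0.4729 -0.3723  0.043 ] hook [ 0.5626 -0.38    0.043 ]
scene [241.4 201.1] area 99 end [ 0.4576 -0.2875  0.043 ] len 0.0713 yaw 14.6 grip [ 0.4789 -0.282   0.043 ] hook [ 0.566  -0.2594  0.043 ]
```

```bash
python3 -m pendant '[[0,0.7,1,0],[0,0.7,3,0],[0,0.7,5,0],[0,0.7,6.5,0],[0,0.7,7.5,0],[0,0.7,7.9,0],[0,0.7,7.9,0]]'; python3 -m pendant '[[0,0,0,0],[0,0,0,0],[0,0,0,0],[0,0,0,0],[0,0,0,0],[0,0,0,0],[0,0,0,0],[0,0,0,0],[0,0,0,0],[0,0,0,0]]' 0;python3 -c "
from h import *
go([.478,-.285,.043],-75.2);caddies()"
```

```text
time_s: 32.43
eef_pos: [0.4796, -0.2863, 0.0455]
eef_rot: [-0.0, 0.991, 0.13, -0.0]
wrist_force: [-0.4, -0.2, -1.1]
opening: 0.596
grasp_force: 0.0
time_s: 33.27
eef_pos: [0.4803, -0.2868, 0.0469]
eef_rot: [0.001, 0.991, 0.13, 0.001]
wrist_force: [-1.7, 0.3, 5.7]
opening: 0.148
grasp_force: 62.2
{'shift': array([-0.17, -0.23,  0.39]), 'pos': array([ 0.4803, -0.2868,  0.0469]), 'yaw': np.float64(-75.0), 'roll': np.float64(0.2), 'q6': np.float64(32.0)}
```

```bash
python3 -m pendant '[[0,0,-0.5,0],[0,0,-1,0],[0,0,-2,0],[0,0,-3.5,0],[0,0,-5.5,0],[0,0,-7.5,0],[0,0,-9.5,0],[0,0,-9.5,0],[0,0,-9.5,0]]'; python3 -c "
from h import *
go([.36,-.10,.141],-100);go([.36,.05,.141],-100);go([.4326,.2058,.141],-100);caddies()
im=imaging.camera('scene')[:,:,::-1];cv2.imwrite('pics/f4.png',im)
p=pose()[0];A=R.from_euler('z',15,degrees=True).as_matrix();c=p-[0,0,.0469]+A@[.0875,0,0]
f=lambda v:proj('scene',c+A@np.array(v)).round(1)
print('pred handle end top',f([-.112,0,.045]),'handle root',f([-.034,0,.045]),'tray +x corners',f([.042,.035,.045]),f([.042,.035,0]),f([.042,-.035,0]),'hook top',f([0,0,.122]))
"
```

```text
time_s: 34.12
eef_pos: [0.4803, -0.2867, 0.1422]
eef_rot: [0.001, 0.991, 0.131, 0.001]
wrist_force: [-0.4, 0.3, -1.6]
opening: 0.15
grasp_force: 61.2
{'shift': array([ -6.79, -21.14,   0.06]), 'pos': array([ 0.4803, -0.2867,  0.1422]), 'yaw': np.float64(-75.0), 'roll': np.float64(25.0), 'q6': np.float64(32.0)}
{'shift': array([-2.910e+00, -3.563e+01,  3.000e-02]), 'pos': array([ 0.4803, -0.2867,  0.1422]), 'yaw': np.float64(-75.0), 'roll': np.float64(25.0), 'q6': np.float64(32.0)}
{'shift': array([ 8.14e+00, -4.88e+01,  1.00e-02]), 'pos': array([ 0.4803, -0.2867,  0.1422]), 'yaw': np.float64(-75.0), 'roll': np.float64(25.0), 'q6': np.float64(32.0)}
scene [236.2 181.6] area 80 end [ 0.4215 -0.3683  0.043 ] len 0.0519 yaw 31.9 grip [ 0.4401 -0.3567  0.043 ] hook [ 0.5166 -0.3092  0.043 ]
pred handle end top [245.8 170.7] handle root [231.7 187. ] tray +x corners [227.5 208.6] [228.9 219.1] [208.4 210.2] hook top [222.8 174.9]
```

```bash
python3 -m pendant '[[-2,-3,0,0],[-4,-6.5,0,2],[-5.5,-10,0,5],[-6.5,-14,0,8],[-7,-17.5,0,11],[-7,-21,0,14],[-6.5,-25,0,17],[-5.5,-29,0,20],[-4,-33,0,23],[-2,-37,0,25],[1,-40,0,25],[4,-43,0,25]]'; python3 -c "
from h import *
go([.4326,.2058,.141],-100)"
```

```text
time_s: 35.27
eef_pos: [0.4032, 0.1373, 0.1398]
eef_rot: [0.0, 0.996, -0.087, -0.001]
wrist_force: [1.5, -1.5, -1.0]
opening: 0.148
grasp_force: 61.2
{'shift': array([ 1.71, -7.26, -0.13]), 'pos': array([0.4032, 0.1373, 0.1398]), 'yaw': np.float64(-100.0), 'roll': np.float64(0.0), 'q6': np.float64(102.7)}
```

```bash
python3 -m pendant '[[0.5,-2,-0.1,0],[1,-4,-0.1,0],[1.5,-5.5,-0.1,0],[1.7,-6.8,-0.1,0],[1.7,-6.8,-0.1,0],[1.7,-6.8,-0.1,0],[1.7,-6.8,-0.1,0]]'; python3 -c "
from h import *
go([.4326,.2058,.141],-100);go([.4868,.1962,.141],-100)
im=imaging.camera('scene')[:,:,::-1]
a=cv2.resize(im[190:320,300:420],None,fx=4.6,fy=4.6,interpolation=cv2.INTER_CUBIC);cv2.imwrite('pics/s7.png',a)
p=pose()[0];A=R.from_euler('z',-10,degrees=True).as_matrix();c=p-[0,0,.0469]+A@[.0875,0,0]
f=lambda v:((proj('scene',c+A@np.array(v))-[300,190]+.4)*4.6).round(0)
for nm,v in(('handle end',[-.112,.007,.045]),('root',[-.034,.007,.045]),('tray top +x+y',[.042,.035,.045]),('tray bot +x+y',[.042,.035,0]),('tray bot +x-y',[.042,-.035,0]),('hook tip y+',[.015,.015,.102]),('hook tip y-',[.015,-.015,.102]),('hook top',[.015,.015,.122])): print(nm,f(v))
L=np.array([.573,.181,0]);g=lambda y,z:((proj('scene',L+A@[0,y,z])-[300,190]+.4)*4.6).round(0)
print('loop bar',g(-.03,.181),g(.03,.181))"
```

```text
time_s: 35.85
eef_pos: [0.4319, 0.1984, 0.1408]
eef_rot: [0.0, 0.996, -0.087, -0.001]
wrist_force: [-0.1, 0.3, -2.8]
opening: 0.15
grasp_force: 61.2
{'shift': array([-0.06, -0.75, -0.02]), 'pos': array([0.4319, 0.1984, 0.1408]), 'yaw': np.float64(-100.0), 'roll': np.float64(0.0), 'q6': np.float64(110.3)}
{'shift': array([ 5.44, -0.74, -0.03]), 'pos': array([0.4319, 0.1984, 0.1408]), 'yaw': np.float64(-100.0), 'roll': np.float64(0.0), 'q6': np.float64(110.3)}
handle end [446. 305.]
root [344. 376.]
tray top +x+y [277. 488.]
tray bot +x+y [265. 532.]
tray bot +x-y [176. 440.]
hook tip y+ [305. 373.]
hook tip y- [263. 333.]
hook top [311. 350.]
loop bar [192. 378.] [275. 461.]
```

View pics/s7.png

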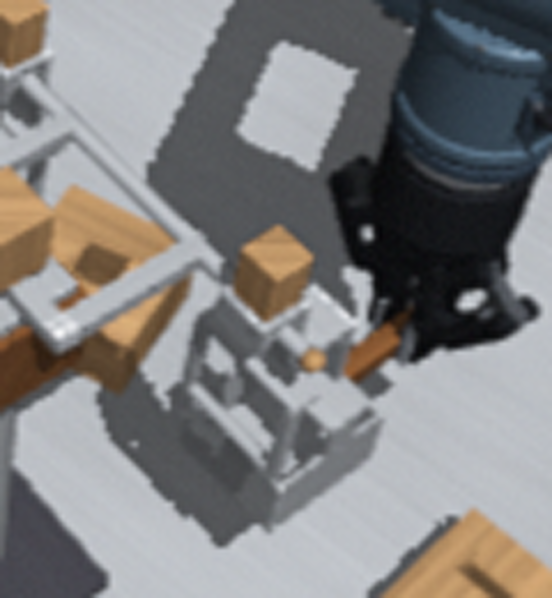

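The caddy is level in the grip: tray corner at (270,530) against (265,532) predicted, and loop bar from (195,385) to (275,465) as predicted. Centre it, then go in.

```bash
python3 -m pendant '[[0,-0.7,0,0],[0,-0.7,0,0],[1,-0.7,0,0],[2,-0.7,0,0],[3,-0.7,0,0],[4,-0.7,0,0],[5,-0.7,0,0],[5.4,-0.7,0,0],[5.4,-0.7,0,0],[5.4,-0.7,0,0]]'; python3 -c "
from h import *
go([.4868,.1962,.117],-100)"
```

```text
time_s: 36.73
eef_pos: [0.4873, 0.1962, 0.1415]
eef_rot: [0.0, 0.996, -0.087, -0.0]
wrist_force: [-0.2, 0.2, -1.4]
opening: 0.149
grasp_force: 61.2
{'shift': array([-0.05,  0.01,  2.45]), 'pos': array([0.4873, 0.1962, 0.1415]), 'yaw': np.float64(-100.0), 'roll': np.float64(-0.0), 'q6': np.float64(109.0)}
```

```bash
python3 -m pendant '[[0,0,0.5,0],[0,0,1,0],[0,0,1.4,0],[0,0,1.8,0],[0,0,2.1,0],[0,0,2.4,0],[0,0,2.4,0]]';python3 -m pendant '[[0,0,0.15,0],[0,0,0.3,0],[0,0,0.3,0],[0,0,0.3,0]]'; python3 -c "
from h import *
go([.4868,.1962,.117],-100)"
```

```text
time_s: 37.32
eef_pos: [0.4869, 0.1963, 0.1171]
eef_rot: [0.0, 0.996, -0.087, -0.001]
wrist_force: [-0.0, -0.4, -2.0]
opening: 0.146
grasp_force: 61.2
time_s: 37.65
eef_pos: [0.4874, 0.1964, 0.1149]
eef_rot: [-0.0, 0.996, -0.087, 0.0]
wrist_force: [-0.4, -0.3, -2.1]
opening: 0.147
grasp_force: 61.2
{'shift': array([-0.06,  0.03, -0.21]), 'pos': array([0.4874, 0.1964, 0.1149]), 'yaw': np.float64(-100.0), 'roll': np.float64(-0.0), 'q6': np.float64(109.0)}
```

```bash
for i in 1 2; do python3 -m pendant '[[0,0,0.1,0],[0,0,0.2,0],[0,0,0.2,0],[0,0,0.2,0]]' | grep -E 'eef_pos|wrist'; done
```

```text
eef_pos: [0.4878, 0.1964, 0.1133]
wrist_force: [-0.8, 0.1, 1.5]
eef_pos: [0.4877, 0.1964, 0.1111]
wrist_force: [1.0, 0.3, 3.2]
```

```bash
python3 -m pendant '[[0,0,-0.1,0],[0,0,-0.1,0],[0,0,-0.1,0],[0,0,-0.1,0],[0,0,-0.1,0],[0,0,-0.1,0],[0,0,-0.1,0]]' 0.45;python3 -m pendant '[[0,0,-0.5,0],[0,0,-1,0],[0,0,-2,0],[0,0,-3.5,0],[-1,0,-6,0],[-3,0,-9,0],[-5,0,-12,0],[-7,0,-14,0],[-7,0,-14,0]]'; python3 -c "
from h import *
caddies();go([.40,-.10,.25],-92);go([.461,-.376,.20],-95)
im=cv2.cvtColor(imaging.camera('scene'),cv2.COLOR_RGB2HSV)
for c,e,f,a in handles('scene',(300,200,430,330)): print(c.round(1),e.round(1),f.round(1),a)
A=R.from_euler('z',-10,degrees=True).as_matrix();c=np.array([.573,.181,.069]);print('pred hung handle',proj('scene',c+A@[-.112,0,.04]),proj('scene',c+A@[-.034,0,.04]))"
```

```text
time_s: 38.9
eef_pos: [0.4873, 0.1963, 0.1118]
eef_rot: [0.0, 0.996, -0.087, -0.0]
wrist_force: [-0.0, -0.6, -1.2]
opening: 0.447
grasp_force: 0.0
time_s: 39.65
eef_pos: [0.4183, 0.2098, 0.2576]
eef_rot: [-0.001, 0.996, -0.086, 0.004]
wrist_force: [0.8, 0.4, 0.2]
opening: 0.45
grasp_force: 0.0
top [362.1 237.8] area 109 end [ 0.4366 -0.3776  0.043 ] len 0.0716 yaw -5.0 grip [ 0.4585 -0.3795  0.043 ] hook [ 0.5482 -0.3873  0.043 ]
scene [224.8 183.6] area 112 end [ 0.4415 -0.3693  0.043 ] len 0.0712 yaw -5.1 grip [ 0.4634 -0.3713  0.043 ] hook [ 0.553  -0.3793  0.043 ]
{'shift': array([ 3.48, 30.75,  0.33]), 'pos': array([0.4189, 0.2088, 0.2536]), 'yaw': np.float64(-100.0), 'roll': np.float64(-8.0), 'q6': np.float64(111.9)}
{'shift': array([14.24, 56.88,  5.33]), 'pos': array([0.4189, 0.2088, 0.2536]), 'yaw': np.float64(-100.0), 'roll': np.float64(-5.0), 'q6': np.float64(111.9)}
[314.9 240.7] [297.8 236.7] [336.4 245.6] 599
[358.7 250. ] [362.1 241.4] [355.2 258.7] 223
[317.7 265.9] [342.  258.1] [298.1 272.1] 397
[371.9 282. ] [380.5 275.7] [361.9 289.5] 125
[403.1 319.5] [372.8 320. ] [428.9 319.1] 940
pred hung handle [379.28800514 273.46097419] [356.68459662 289.49917868]
```

```bash
python3 -m pendant '[[0,4,0,0],[0.5,8,0,0],[1,12,0,0],[1.5,16,0,0],[2,20,0,0],[2.5,24,0,-2],[3,28,0,-5],[4,32,0,-5],[6,36,0,-5],[8,40,0,-5],[10,44,0,-5],[11.5,48,0,-5]]';python3 -c "
from h import *
go([.4605,-.378,.12],-95)"
```

```text
time_s: 40.85
eef_pos: [0.4461, -0.2767, 0.2499]
eef_rot: [-0.001, 0.999, -0.044, -0.001]
wrist_force: [0.9, 1.1, 0.3]
opening: 0.451
grasp_force: 0.0
{'shift': array([ 2.36,  9.98, 12.96]), 'pos': array([ 0.4461, -0.2767,  0.2499]), 'yaw': np.float64(-95.1), 'roll': np.float64(-0.1), 'q6': np.float64(50.3)}
```

```bash
python3 -m pendant '[[1,4,2,0],[1.8,7,5,0],[2.3,9.4,8,0],[2.3,9.4,11,0],[2.3,9.4,13,0],[2.3,9.4,13,0],[2.3,9.4,13,0],[2.3,9.4,13,0]]' 0.6;python3 -c "
from h import *
go([.4605,-.378,.046],-95);caddies()"
```

```text
time_s: 41.52
eef_pos: [0.4612, -0.3703, 0.1223]
eef_rot: [0.0, 0.999, -0.044, 0.0]
wrist_force: [1.0, -0.6, 0.8]
opening: 0.598
grasp_force: 0.0
{'shift': array([-0.  ,  0.77,  7.63]), 'pos': array([ 0.4612, -0.3703,  0.1223]), 'yaw': np.float64(-95.0), 'roll': np.float64(-0.0), 'q6': np.float64(44.8)}
scene [225.1 183.4] area 116 end [ 0.4403 -0.3691  0.043 ] len 0.0724 yaw -5.4 grip [ 0.4622 -0.3711  0.043 ] hook [ 0.5518 -0.3795  0.043 ]
```

```bash
python3 -m pendant '[[0,0.7,1,0],[0,0.7,3,0],[0,0.7,5,0],[0,0.7,6.5,0],[0,0.7,7.2,0],[0,0.7,7.6,0],[0,0.7,7.6,0]]'; python3 -m pendant '[[0,0,0,0],[0,0,0,0],[0,0,0,0],[0,0,0,0],[0,0,0,0],[0,0,0,0],[0,0,0,0],[0,0,0,0],[0,0,0,0],[0,0,0,0]]' 0;python3 -m pendant '[[0,0,-0.5,0],[0,0,-1,0],[0,0,-2,0],[0,0,-3.5,0],[0,0,-5.5,0],[0,0,-7.5,0],[0,0,-9.5,0],[0,0,-9.5,0],[0,0,-9.5,0]]';python3 -c "
from h import *
go([.40,-.20,.141],-100);go([.38,-.02,.141],-100)"
```

```text
time_s: 42.2
eef_pos: [0.4603, -0.3769, 0.0456]
eef_rot: [-0.0, 0.999, -0.044, -0.0]
wrist_force: [0.1, -0.4, 0.2]
opening: 0.598
grasp_force: 0.0
time_s: 43.03
eef_pos: [0.4608, -0.3775, 0.0469]
eef_rot: [0.001, 0.999, -0.044, 0.001]
wrist_force: [-1.6, -0.6, 6.4]
opening: 0.148
grasp_force: 62.4
time_s: 43.78
eef_pos: [0.4608, -0.3773, 0.1421]
eef_rot: [0.001, 0.999, -0.044, 0.001]
wrist_force: [-0.2, -1.0, -2.0]
opening: 0.148
grasp_force: 61.3
{'shift': array([ -7.6 , -17.14,   0.06]), 'pos': array([ 0.4608, -0.3773,  0.1421]), 'yaw': np.float64(-95.0), 'roll': np.float64(5.0), 'q6': np.float64(44.3)}
{'shift': array([-1.116e+01, -3.489e+01,  2.000e-02]), 'pos': array([ 0.4608, -0.3773,  0.1421]), 'yaw': np.float64(-95.0), 'roll': np.float64(5.0), 'q6': np.float64(44.3)}
```

```bash
python3 -m pendant '[[-2,-3,0,0],[-4,-6.5,0,2],[-5.5,-10,0,5],[-6.5,-14,0,5],[-7.6,-17.5,0,5],[-8.5,-21,0,5],[-9.5,-25,0,5],[-10,-29,0,5],[-10,-32,0,5],[-10,-35,0,5],[-10,-38,0,5],[-9.6,-38.7,0,5]]';python3 -c "
from h import *
go([.3987,.0193,.141],-100);go([.4529,.0097,.141],-100)"
```

```text
time_s: 44.78
eef_pos: [0.3961, 0.0209, 0.1391]
eef_rot: [-0.001, 0.996, -0.086, -0.002]
wrist_force: [-0.7, -0.3, -2.0]
opening: 0.149
grasp_force: 61.2
{'shift': array([ 0.28,  0.12, -0.19]), 'pos': array([0.3961, 0.0209, 0.1391]), 'yaw': np.float64(-99.9), 'roll': np.float64(0.1), 'q6': np.float64(85.5)}
{'shift': array([ 5.79,  0.14, -0.21]), 'pos': array([0.3961, 0.0209, 0.1391]), 'yaw': np.float64(-99.9), 'roll': np.float64(0.1), 'q6': np.float64(85.5)}
```

```bash
python3 -m pendant '[[0,0,0,0],[0,0,0,0],[0,0,0,0],[0,0,0,0]]' | head -2; python3 -c "
from h import *
go([.4529,.0097,.141],-100)
for nm,c,b in(('-95',(.5385,-.0055,.306),(285,170,320,212)),('+95',(.5712,.1817,.306),(340,225,375,262))):
  print(nm,'pred',proj('scene',c).round(1),[(h[0].round(1),h[3]) for h in handles('scene',b)])"
```

```text
time_s: 45.12
eef_pos: [0.3982, 0.0161, 0.1405]
{'shift': array([ 5.49, -0.33, -0.05]), 'pos': array([0.3982, 0.0161, 0.1405]), 'yaw': np.float64(-100.1), 'roll': np.float64(-0.1), 'q6': np.float64(85.2)}
-95 pred [301.5 194.5] [(array([304. , 194.8]), np.int32(197))]
+95 pred [358.7 247.9] [(array([358.4, 250.4]), np.int32(210))]
```

```bash
python3 -m pendant '[[0,-0.3,0,0],[0.5,-0.3,0,0],[1.5,-0.3,0,0],[2.5,-0.3,0,0],[3.5,-0.3,0,0],[4.5,-0.3,0,0],[5.2,-0.3,0,0],[5.5,-0.3,0,0],[5.5,-0.3,0,0]]'; python3 -c "
from h import *
go([.4529,.0097,.117],-100)
print([(h[0].round(1),h[3]) for h in handles('scene',(285,170,320,212))])"
```

```text
time_s: 45.97
eef_pos: [0.4538, 0.0103, 0.1407]
eef_rot: [-0.0, 0.996, -0.087, -0.0]
wrist_force: [-0.7, -0.6, -1.4]
opening: 0.149
grasp_force: 61.3
{'shift': array([-0.08,  0.08,  2.37]), 'pos': array([0.4538, 0.0103, 0.1407]), 'yaw': np.float64(-100.0), 'roll': np.float64(-0.0), 'q6': np.float64(86.3)}
[(array([304.1, 194.9]), np.int32(204))]
```

Hanger undisturbed and no contact. Lowering.

```bash
python3 -m pendant '[[0,0,0.5,0],[0,0,1,0],[0,0,1.4,0],[0,0,1.8,0],[0,0,2.1,0],[0,0,2.4,0],[0,0,2.4,0]]' | grep -E 'pos|wrist'; for i in 1 2 3; do python3 -m pendant '[[0,0,0.1,0],[0,0,0.2,0],[0,0,0.2,0],[0,0,0.2,0]]' | grep -E 'eef_pos|wrist'; done
```

```text
eef_pos: [0.4526, 0.0106, 0.1161]
wrist_force: [0.1, 0.2, -3.1]
eef_pos: [0.4532, 0.0105, 0.1149]
wrist_force: [0.2, -0.0, -2.3]
eef_pos: [0.4534, 0.0104, 0.1131]
wrist_force: [0.3, -0.3, 1.0]
eef_pos: [0.4534, 0.0104, 0.1111]
wrist_force: [0.5, -0.2, 2.1]
```

Contact at the same height as before, so it's on the loop bar. Release and retreat.

```bash
python3 -m pendant '[[0,0,-0.1,0],[0,0,-0.1,0],[0,0,-0.1,0],[0,0,-0.1,0],[0,0,-0.1,0],[0,0,-0.1,0],[0,0,-0.1,0]]' 0.45|grep -E 'wrist|opening';python3 -m pendant '[[0,0,-0.5,0],[0,0,-1,0],[0,0,-2,0],[0,0,-3.5,0],[-1,0,-6,0],[-3,0,-9,0],[-5,0,-12,0],[-7,0,-14,0],[-7,0,-14,0],[-7,0,-14,0],[-7,0,-14,0]]'; cat > chk.py <<'E'
from h import *
for b in((285,170,320,212),(340,225,375,262),(355,262,395,300),(295,195,345,245)): print(b,[(h[0].round(1),h[1].round(1),h[2].round(1),h[3]) for h in handles('scene',b)])
A=R.from_euler('z',-10,degrees=True).as_matrix()
for l in((.573,.181,.069),(.5405,-.0058,.069)): print('pred',proj('scene',np.array(l)+A@[-.112,0,.04]).round(1),proj('scene',np.array(l)+A@[-.034,0,.04]).round(1))
for n in('scene','top'): print(n,[(h[0].round(1),h[1].round(1),h[2].round(1),h[3]) for h in handles(n,(200,150,400,300) if n=='scene' else (120,160,400,275))])
cv2.imwrite('pics/final_s.png',imaging.camera('scene')[:,:,::-1])
E
python3 chk.py
```

```text
wrist_force: [-0.3, 0.3, -0.3]
opening: 0.449
time_s: 49.1
eef_pos: [0.3844, 0.0226, 0.252]
eef_rot: [0.0, 0.996, -0.087, 0.001]
wrist_force: [0.2, 0.1, -0.4]
opening: 0.45
grasp_force: 0.0
(285, 170, 320, 212) [(array([303.6, 195.4]), array([306., 187.]), array([301.3, 203.8]), np.int32(190))]
(340, 225, 375, 262) [(array([358.9, 249.8]), array([361.6, 241.2]), array([356.1, 258.7]), np.int32(209))]
(355, 262, 395, 300) [(array([371.8, 282.2]), array([380.1, 275.8]), array([362. , 289.7]), np.int32(123))]
(295, 195, 345, 245) [(array([303.3, 198.4]), array([294.9, 198.1]), array([310. , 198.7]), np.int32(108)), (array([312.2, 237.2]), array([294.2, 234.4]), array([337.3, 241. ]), np.int32(551))]
pred [379.3 273.5] [356.7 289.5]
pred [329.6 226.6] [307.6 239.9]
scene [(array([270.7, 176.5]), array([269.1, 167.8]), array([272.6, 186.1]), np.int32(84)), (array([303.6, 195.4]), array([306., 187.]), array([301.3, 203.8]), np.int32(190)), (array([310.3, 239.7]), array([289.8, 237.4]), array([337. , 242.6]), np.int32(805)), (array([358.9, 249.8]), array([361.6, 241.2]), array([356.1, 258.7]), np.int32(209)), (array([303.8, 265.4]), array([278.8, 265.1]), array([339.8, 265.8]), np.int32(784)), (array([371.8, 282.2]), array([380.1, 275.8]), array([362. , 289.7]), np.int32(123))]
top [(array([342.4, 162.6]), array([318.2, 164.1]), array([387. , 159.8]), np.int32(338)), (array([144.1, 180.6]), array([139.2, 175.8]), array([149.8, 186.1]), np.int32(101)), (array([131.7, 216.4]), array([133. , 188.1]), array([130.4, 246.8]), np.int32(1394)), (array([225.2, 197.8]), array([222., 192.]), array([228.5, 203.7]), np.int32(105)), (array([160.6, 218.1]), array([163.2, 210.1]), array([156.9, 229.3]), np.int32(72)), (array([229.7, 235.8]), array([211.8, 224.2]), array([247.1, 247.2]), np.int32(498))]
```

```bash
python3 -m pendant '[[-2,0,-4,0],[-4,0,-8,0],[-5,0,-10,0],[-5,0,-10,0],[-5,0,-10,0],[-5,0,-10,0],[-5,0,-10,0],[-5,0,-10,0],[-5,0,-10,0],[-5,0,-10,0],[-5,0,-10,0],[-5,0,-10,0]]'|head -2; python3 - <<'E'
from h import *
a=imaging.camera('scene');
A=R.from_euler('z',-10,degrees=True).as_matrix()
for l in((.573,.181,.069),(.5405,-.0058,.069)):
  for x in(-.105,-.09,-.07,-.05): 
    u,v=proj('scene',np.array(l)+A@[x,0,.045]).round().astype(int);print(x,(u,v),a[v-1:v+2,u-1:u+2].mean((0,1)).round(),end=' ')
  print()
# dark-brown handle mask: low value brown
h=cv2.cvtColor(a,cv2.COLOR_RGB2HSV)[215:250,295:345];m=cv2.inRange(h,(5,120,40),(13,255,170));
k,lb,st,ce=cv2.connectedComponentsWithStats(m);print([(c+[295,215],s) for c,s in zip(ce[1:].round(1),st[1:,4]) if s>15])
t=imaging.camera('top');h=cv2.cvtColor(t,cv2.COLOR_RGB2HSV)
for l in((.573,.181,.069),(.5405,-.0058,.069)):
  for x in(-.105,-.09,-.07,-.05):
    u,v=proj('top',np.array(l)+A@[x,0,.045]).round().astype(int);print(x,(u,v),t[v-1:v+2,u-1:u+2].mean((0,1)).round(),end=' ')
  print()
import subprocess
subprocess.run("true")
E
python3 -m pendant '[[0,0,0,0],[0,0,0,0],[0,0,0,0],[0,0,0,0],[0,0,0,0],[0,0,0,0]]'|head -1
python3 - <<'E'
from h import *
a=imaging.camera('scene').astype(int);[imaging.camera('top') for _ in range(5)];b=imaging.camera('scene').astype(int)
d=abs(a-b).max(2)[170:330,270:400];print('motion px',(d>40).sum(),d.max(),ctrl.get_obs()['eef_pos'])
E
```

```text
time_s: 50.45
eef_pos: [0.3349, 0.0313, 0.3516]
-0.105 (np.int64(378), np.int64(274)) [162. 148. 139.] -0.09 (np.int64(373), np.int64(277)) [152. 137. 129.] -0.07 (np.int64(368), np.int64(281)) [138. 113.  95.] -0.05 (np.int64(362), np.int64(285)) [105. 107. 110.] 
-0.105 (np.int64(328), np.int64(227)) [173. 171. 172.] -0.09 (np.int64(324), np.int64(229)) [134. 122. 116.] -0.07 (np.int64(318), np.int64(233)) [148. 106.  69.] -0.05 (np.int64(312), np.int64(236)) [149. 112.  76.] 
[(array([319.1, 236.2]), np.int32(85))]
-0.105 (np.int64(157), np.int64(233)) [97. 68. 44.] -0.09 (np.int64(158), np.int64(228)) [97. 69. 45.] -0.07 (np.int64(160), np.int64(221)) [98. 71. 47.] -0.05 (np.int64(161), np.int64(214)) [106.  79.  55.] 
-0.105 (np.int64(225), np.int64(246)) [98. 70. 47.] -0.09 (np.int64(226), np.int64(241)) [99. 71. 47.] -0.07 (np.int64(228), np.int64(234)) [97. 70. 45.] -0.05 (np.int64(229), np.int64(227)) [102.  73.  49.] 
time_s: 51.05
motion px 1 42 [0.33494268 0.0313521  0.35184743]
```

```bash
python3 -c "
from bench import workorder
print(workorder.hand_in())"
```

```text
the job is handed in; nothing more can be done
None
```

I handed the job in at about 51 s: by camera and force checks the rail is seated with its bar to the front and both hangers and both caddies hang still; no verdict came back, the second caddy was checked by numbers only, and the bowl and egg cup were not re-measured.

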